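# Pin a whistle tube on the voicing mandrel with an R-clip

## Task

Get the olive whistle tube ready for voicing: lift it out of the ash stand and slide it onto the steel mandrel until it is right up against the shoulder. Then take the R-clip out of its ash block and push its straight leg down through the mandrel's cross-hole, just beyond the tube's end, with the bent leg riding over the side of the mandrel until it closes round it and the clip is fully home. Let go of both, and leave the other things where they are.

Things in the scene. Friction and masses are not known exactly. Their poses are not given: they have to be found in the camera images.
- tube: Matte olive whistle tube, open at both ends, both ends alike: 130 mm long, 33 mm outside diameter, 28 mm bore, 60 to 120 g. Origin at the middle of its axis, x along the axis (either way; y and z at any roll). It lies level in one groove of the ash stand; the aluminium tube and the brass punch lie in others, at least 92 mm away centre to centre.
- stand: Ash stand fixed on the slate: base board 98 x 240 x 8 mm, two notched rails 18 mm thick with 62 mm clear between, so a tube can be gripped at its middle. Origin: centre of underside, z up. Five grooves run along its x, at y = -92, -46, 0, 46, 92 mm: 36 mm wide, floor 28 mm, ridge tops 46 mm up; a tube in one has its axis 44.5 mm above the underside.
- mandrel: Green bench bracket with a level round steel mandrel, fixed. Origin on the slate below the shoulder's face; x along the mandrel towards its free end, z up. Axis 85 mm above the slate; 24 mm diameter to x = 148 mm, then tapering to 12 mm at the end, x = 166 mm. Shoulder: 50 mm disc, face at x = 0; bracket behind it 64 mm wide, 110 mm high. In front it overhangs freely.
- tube_seat (a point): Point on the mandrel's axis, 65 mm from the shoulder's face: where the tube's middle is when it stands against the shoulder (a released tube hangs 2 mm lower). Axes as mandrel.
- cross_hole (a point): Centre of the straight vertical cross-hole, 9 mm wide, lightly chamfered, on the mandrel's axis 137.5 mm from the shoulder's face (7.5 mm beyond the end of a seated tube). Axes as mandrel; the hole runs along z, its top mouth is 12 mm above this point.
- block: Ash block fixed on the slate, 44 (x) x 70 (y) x 55 mm high, origin at the centre of its underside, with a slot in its top (8 mm along x, 27 mm along y, 45 mm deep, 38 mm under the bent leg) in which the R-clip is parked upright, legs down.
- clip: R-clip of 6 mm bright spring wire, 113 mm long, 85 g. Origin on the straight leg where the cross-hole's centre lies when home; z up along the leg to the eye, y towards the bent leg, x square to the clip's plane. Pushed home its plane stands square to the mandrel, bent leg on either side. Passing the mandrel's thick takes a downward push of about 5 to 15 N.
- clip_eye (a point): Centre of the clip's coiled eye, a disc 30 mm across and 15 mm thick along the clip's x: pinch it here across the 15 mm. It lies at y = 12, z = 55 mm in the clip's frame. Axes as clip.
- clip_tip (a point): End of the clip's straight leg, 43 mm below the clip's origin. Axes as clip.
- clip_arm (a joint): Opening of the clip's springy bent leg about the eye: 0 relaxed, about 0.1 rad riding over the mandrel, under 0.06 closed round it. Relaxed wire centre in the clip's frame: bows out to y = 12.8 mm beside the origin, narrows to y = 6.5 at z = -14.5, flares to y = 18.5 at its tip, z = -33 mm.
- spare: Bystander: bare aluminium tube, 130 mm long, 33 mm diameter, in another groove of the stand. Origin at its middle.
- punch: Bystander: brass tone-hole punch, 132 mm long, 32 mm thick, in another groove of the stand.
- fipple: Bystander: white delrin fipple insert standing on the slate, 30 mm diameter, 60 mm high, origin at the centre of its underside.
- jar: Bystander: squat blue ceramic jar of wooden plugs on the slate, 94 mm across, about 76 mm high with the plugs, origin at the centre of its underside.
Not all that is in view belongs to the job. What is shaped like the tube but pink or red is not meant.

How it is judged:
By the outcome, as a careful person would: the job done as asked, in the order asked, and still so for the second after the job is handed in, with the robot touching nothing.
It also fails if it takes over 64 s, if anything falls off the work surface, if the arm or the gripper's body presses on something with over 40 N, if the wrist force passes 120 N, or if a joint passes its speed limit or range.

## Robot

A 6-joint arm with a two-finger parallel gripper is mounted at the origin on the work surface. World frame = base frame: x ahead of the robot, y to its left, z up, the work surface at z = 0. Lengths are in m, angles in rad, forces in N, time in s.
With the tool pointing down it reaches from about 0.35 to 0.85 m from the base axis. Payload 8.1 kg.
Tool frame: the origin (TCP) lies at the very end of the fingers, on their centre line; the grasp point (between the pads) lies 19 mm behind it; z points along the fingers, y is the direction in which the jaws open and shut (so a half turn about z gives the same grasp; the last joint's range is limited). The gripper opens to 93 mm and grips with 3 to 60 N. Pads are 15 mm wide; open, the fingers measure 128 mm over their backs; the gripper's body (75 mm by 188 mm) begins 65 mm behind the grasp point.
Start: joints at [-1.237, 0.13, 1.488, -0, 1.523, -0.085], TCP at [0.244, -0.548, 0.196] pointing down, gripper open.
Joint ranges: [-2.96, 2.96], [-0.89, 2.26], [0.02, 2.5], [-1.34, 4.48], [0, 2.73], [-2.66, 2.66]. Speed limits (rad/s): [2.39, 2.39, 2.79, 3.14, 3.14, 3.14].

## Interface

Orientations are given as a rotation vector (axis times angle).
In Python, from plant import robot gives the robot as it stands.
- The arm moves only by the shell command python3 -m inch 'ROWS' [FORCE]. ROWS is JSON, a list that holds one entry, the list of rows, each a list of 7 numbers: the shift along the tool's x, y, z in cm, then the turn, a rotation vector about the tool's x, y, z in degrees, then the gripper command: -1 is fully open, 1 is shut, values between are in proportion. A call has 1 to 5 rows; each row shifts and turns the commanded pose from where the row before left it, along the tool's axes as they then stand; what a row does not reach is not made up. A row lasts 1/10 s, in which the tool goes at most 50 mm and 8.59 degrees, less where a joint would pass 70% of its speed; a pose out of reach is approached as far as the arm can. A call with a gripper value outside its range is refused whole. The fingers move at their own pace and stop on an object; FORCE is the grip in N (left out, the last holds). Time passes only in rows, so rows that do not move let the fingers close. It gives the time, the measured TCP pose, the force and the opening at its end, in the units of the state.
- robot.read_state(): the state, without advancing time (a new reading comes with each control period).
- robot.read_camera(name): name is "scene" or "side" or "wrist"; returns a dict with "image" (384x512x3 uint8, blue, green, red), "K" (3x3 intrinsics, pixels), "distortion" ([k1, k2, p1, p2, k3] as OpenCV has them; the pictures are not rectified), "R" (3x3) and "t" (3): a world point X has camera coordinates R X + t; the wrist camera has in their place "tool_from_camera" (4x4, takes a point from camera to tool coordinates, whose origin is the TCP and whose axes are the flange's). Camera axes: x right, y down, z forward; pixel columns grow to the right and rows downward; lengths in m; the calibration is good to about 2 mm. A picture is of the moment at which its call begins: read the wrist's pose just before it. There is no depth.
- robot.close_job(): hands the job in, once; it reports no verdict.
The state is a dict: "t": time; "q": joint angles; "dq": joint speeds; "joint_torque": joint torques, N m; "tool_pos": TCP position; "orientation": TCP orientation; "force": force on the tool from outside, world axes, zero at the start; "wrist_torque": the same for the moment, N m; "opening": finger opening in m.
Only numpy, scipy, OpenCV 4.12 (cv2) and the standard library are available. Lean on these libraries where they do the work, as an engineer would, in place of code of your own. Each camera call takes 0.05 s, during which the arm holds its last target. There are 200 camera calls.

## Working session

There is one attempt and no reset: what is moved stays moved. The work goes in short steps, Python scripts to look and compute and a shell command to move; the robot and the scene stay as the last step left them, time stands still between calls to the robot, and variables do not carry over. Pictures are saved under pics/ and viewed, about 8 in all and at most 12, crops included, and the job is handed in when it is done.

```bash
ls; mkdir -p pics; cat > h.py <<'E'
import numpy as np, cv2
from plant import robot
from scipy.spatial.transform import Rotation as Ro
def cam(n):
    s=robot.read_state(); c=robot.read_camera(n)
    c={k:(np.array(v) if not isinstance(v,str) else v) for k,v in c.items()}
    if n=="wrist":
        T=np.eye(4);T[:3,:3]=Ro.from_rotvec(s["orientation"]).as_matrix();T[:3,3]=s["tool_pos"]
        W=T@c["tool_from_camera"]; c["R"]=W[:3,:3].T; c["t"]=-c["R"]@W[:3,3]
    return c
def ray(c,uv):
    p=cv2.undistortPoints(np.array(uv,float).reshape(-1,1,2),c["K"],c["distortion"]).reshape(-1,2)
    d=np.c_[p,np.ones(len(p))]@c["R"]; o=-c["R"].T@c["t"]
    return o,d/np.linalg.norm(d,axis=1)[:,None]
def plane(c,uv,z):
    o,d=ray(c,uv); return o+d*((z-o[2])/d[:,2])[:,None]
def proj(c,X):
    return cv2.projectPoints(np.array(X,float).reshape(-1,3),cv2.Rodrigues(c["R"])[0],c["t"],c["K"],c["distortion"])[0].reshape(-1,2)
def tri(c1,u1,c2,u2):
    o1,d1=ray(c1,u1);o2,d2=ray(c2,u2);P=[]
    for a,b in zip(d1,d2):
        s=np.linalg.lstsq(np.c_[a,-b],o2-o1,rcond=None)[0]
        p,q=o1+a*s[0],o2+b*s[1];P.append(np.r_[(p+q)/2,np.linalg.norm(p-q)])
    return np.array(P)
def save(c,n): cv2.imwrite(f"pics/{n}.png",c["image"])
E
python3 - <<'E'
from h import *
import pickle
cs={n:cam(n) for n in("scene","side","wrist")}
pickle.dump(cs,open("c0.pkl","wb"))
for n in cs:
    save(cs[n],n+"0"); print(n,-cs[n]["R"].T@cs[n]["t"],cs[n]["R"][2],cs[n]["K"][0,0])
print(robot.read_state())
E
```

```text
pics
scene [1.3205591  0.29624934 1.06700403] [-0.6118592  -0.30236205 -0.73089363] 361.3694184405078
side [0.18014752 0.63314852 1.14023966] [ 0.22958851 -0.57947688 -0.78198188] 421.58163629887656
wrist [ 0.31036155 -0.51810609  0.38288982] [-0.23550257 -0.10355867 -0.96634059] 295.10064717895483
{'t': 0.15, 'q': array([-1.23738501e+00,  1.31007038e-01,  1.48900959e+00, -9.02833000e-06,
        1.52300080e+00, -8.54008350e-02]), 'dq': array([ 0.00171703, -0.00206928, -0.00417692,  0.00060898, -0.00293406,
        0.0007457 ]), 'joint_torque': array([-1.63479854e-06, -5.60474896e+01, -4.92335844e+01,  7.68808345e-02,
        3.05303035e-02, -1.01181672e-04]), 'tool_pos': array([ 0.24386916, -0.54769495,  0.19472761]), 'orientation': array([-3.07158114e+00, -6.52778091e-01,  2.90743154e-04]), 'force': array([-0.05271345,  0.78948561, -0.0918041 ]), 'wrist_torque': array([-0.00100063,  0.00393133,  0.00695925]), 'opening': 0.0926983180783996}
```

```bash
python3 -c "
import cv2,numpy as np
a=cv2.imread('pics/scene0.png');b=cv2.imread('pics/side0.png')
cv2.imwrite('pics/scene0b.png',cv2.resize(a,(800,600),interpolation=cv2.INTER_CUBIC));cv2.imwrite('pics/side0b.png',cv2.resize(b,(800,600),interpolation=cv2.INTER_CUBIC))"
```

```text
(no output)
```

View pics/scene0b.png

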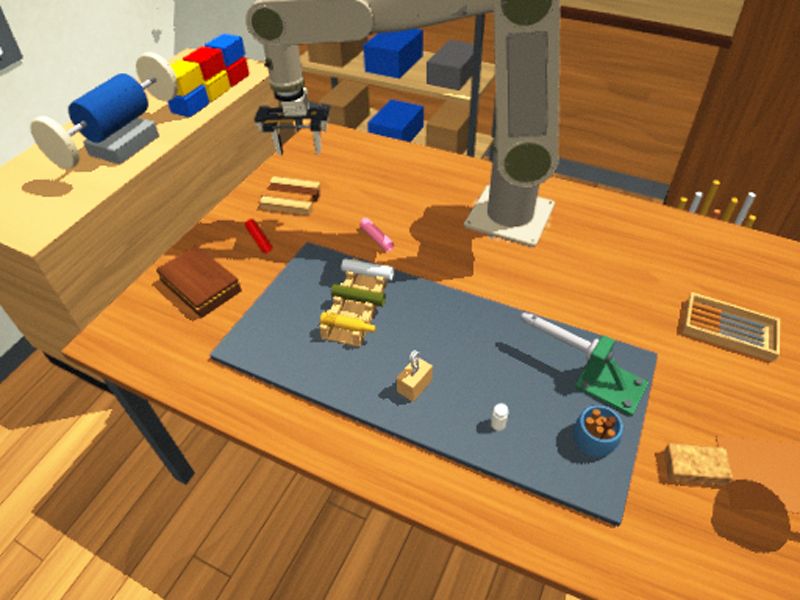

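View pics/side0b.png

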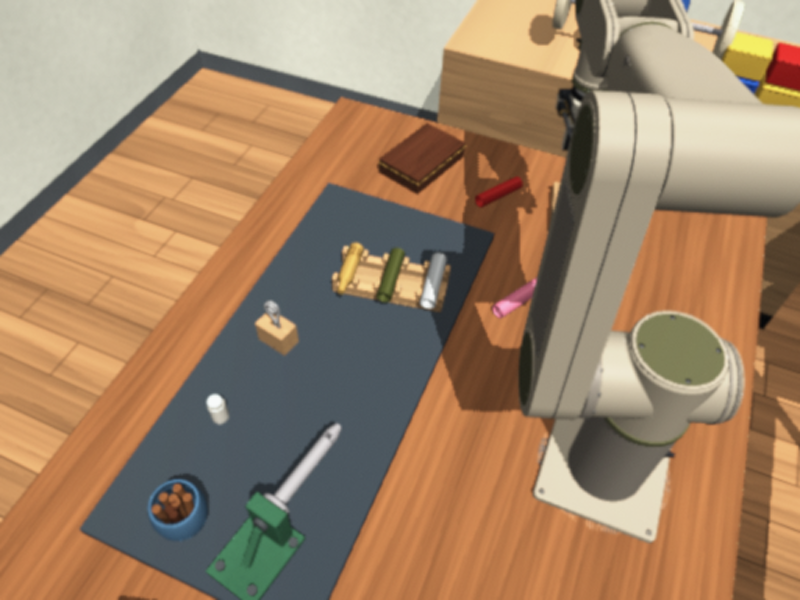

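Scene picture (800x600 px): olive tube at (358,294) in the middle of the stand. It could be confused with the aluminium tube (367,269), the brass punch (347,323), the pink tube (377,235) and the red tube (258,236). The mandrel runs from (525,317) to (595,350), the clip in its block is at (414,375), the fipple at (500,416) and the jar at (598,432). In the side picture the olive tube is at (391,275), the mandrel tip at (335,430), the cross-hole near (331,437) and the clip eye at (271,308).

The olive one in the groove is my choice; next I measure, with a close crop to check it.

```bash
python3 - <<'E'
from h import *
import pickle
cs=pickle.load(open("c0.pkl","rb"))
s,d=cs["scene"],cs["side"]
def blob(c,lo,hi,box):
    m=cv2.inRange(cv2.cvtColor(c["image"],cv2.COLOR_BGR2HSV),lo,hi)
    k=np.zeros_like(m);x0,y0,x1,y1=[int(v*.64) for v in box];k[y0:y1,x0:x1]=m[y0:y1,x0:x1]
    cn=max(cv2.findContours(k,cv2.RETR_EXTERNAL,cv2.CHAIN_APPROX_NONE)[0],key=cv2.contourArea)
    M=cv2.moments(cn);return np.array([M["m10"]/M["m00"],M["m01"]/M["m00"]]),cn
def ends(cn):
    p=cn.reshape(-1,2).astype(float);v=cv2.fitLine(cn,cv2.DIST_L2,0,.01,.01).ravel();t=(p-v[2:])@v[:2]
    return np.array([v[2:]+v[:2]*t.min(),v[2:]+v[:2]*t.max()])
O=((22,80,20),(45,255,160))
a,ca=blob(s,*O,(320,275,395,312));b,cb=blob(d,*O,(370,240,410,308))
print("olive px",a/.64,b/.64,cv2.contourArea(ca),cv2.contourArea(cb),"tri",tri(s,a,d,b))
es,ed=ends(ca),ends(cb);print(es/.64,ed/.64)
for z in(.05,.06):print(plane(s,es,z),plane(d,ed,z))
# fipple (white), slate height check with hand points
W=((0,0,170),(180,60,255))
f,cf=blob(s,*W,(485,395,515,435));g,cg=blob(d,*W,(200,385,235,430));print("fipple",tri(s,f,d,g))
# mandrel hand points (800x600): tip, at-shoulder
print("mandrel tip/shoulder",tri(s,np.array([[526,318],[594,350]])*.64,d,np.array([[335,430],[278,499]])*.64))
print("eye",tri(s,np.array([[413,362]])*.64,d,np.array([[271,308]])*.64))
# slate corners: far right & right-bottom
print("slate",tri(s,np.array([[310,244],[620,522],[656,352],[212,357]])*.64,d,np.array([[493,233],[83,530],[300,680],[331,184]])*.64))
crop=lambda c,x,y,w,h:cv2.resize(c["image"][y:y+h,x:x+w],(390,390),interpolation=cv2.INTER_CUBIC)
cv2.imwrite("pics/crops0.png",np.vstack([np.hstack([crop(s,190,160,80,80),crop(d,205,145,90,90)])]))
E
```

```text
olive px [357.70720109 294.30027174] [389.99791287 274.6670082 ] 230.0 274.5 tri [[ 0.52296192 -0.22225635  0.0649303   0.00419464]]
[[330.66166814 288.96329932]
 [384.19331857 299.37189636]] [[381.46538188 300.58936282]
 [398.72229197 248.53190819]]
[[ 0.52136632 -0.30317708  0.05      ]
 [ 0.49805904 -0.16465646  0.05      ]] [[ 0.51618289 -0.1581063   0.05      ]
 [ 0.53995641 -0.31057817  0.05      ]]
[[ 0.52922463 -0.29728304  0.06      ]
 [ 0.50614652 -0.16012446  0.06      ]] [[ 0.51310067 -0.15084868  0.06      ]
 [ 0.53665614 -0.30192203  0.06      ]]
fipple [[0.69427676 0.20014509 0.05786491 0.00155175]]
mandrel tip/shoulder [[0.460233   0.17572321 0.1025261  0.00159536]
 [0.49041501 0.33121764 0.10827343 0.01288846]]
eye [[ 0.68565255 -0.00254322  0.11780628  0.00472143]]
slate [[ 0.36509386 -0.46908729  0.01817831  0.00864365]
 [ 0.79737909  0.47934682  0.01176303  0.00121828]
 [ 0.34753119  0.50592799 -0.00527928  0.05086221]
 [ 0.79692456 -0.47949294  0.00713638  0.00729036]]
```

View pics/crops0.png

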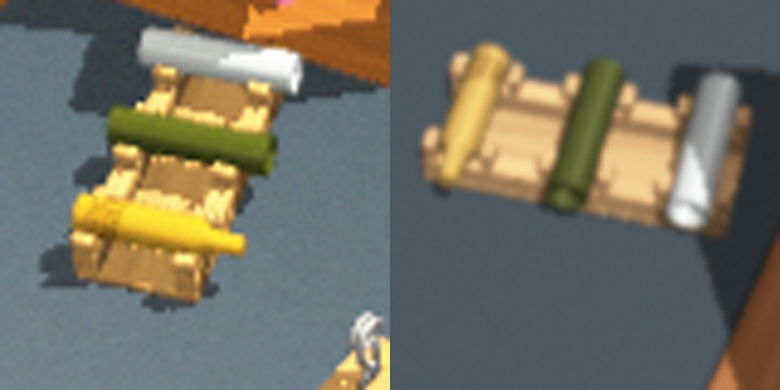

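The crop shows the olive tube in the middle groove, between the brass punch and the aluminium tube, so the choice holds. The slate top comes out at about z = 0.01. Next I take a wrist look above the stand.

```bash
python3 -m inch '[[[3.84,-1.84,0,0,0,0,-1],[3.84,-1.84,0,0,0,0,-1],[3.84,-1.84,0,0,0,0,-1],[3.84,-1.84,0,0,0,0,-1],[3.84,-1.84,0,0,0,0,-1]]]'
python3 -m inch '[[[3.84,-1.84,0,0,0,0,-1],[3.84,-1.84,0,0,0,0,-1],[3.84,-1.84,0,0,0,0,-1],[3.84,-1.84,0,0,0,0,-1],[3.84,-1.84,0,0,0,0,-1]]]'
python3 -m inch '[[[0,0,0,0,0,-8.3,-1],[0,0,0,0,0,-8.3,-1],[0,0,0,0,0,-8.3,-1],[0,0,0,0,0,-8.3,-1],[0,0,0,0,0,-8.3,-1]]]'
python3 -m inch '[[[0,0,0,0,0,-8.3,-1],[0,0,0,0,0,-8.3,-1],[0,0,0,0,0,-8.3,-1],[0,0,0,0,0,-8.3,-1],[0,0,0,0,0,0,-1]]]'
python3 -m inch '[[[0,0,0,0,0,0,-1],[0,0,0,0,0,0,-1]]]'
python3 - <<'E'
from h import *
import pickle
c=cam("wrist");save(c,"w1");pickle.dump(c,open("w1.pkl","wb"))
st=robot.read_state();print(st["tool_pos"],Ro.from_rotvec(st["orientation"]).as_matrix().round(3).tolist(),st["t"])
m=cv2.inRange(cv2.cvtColor(c["image"],cv2.COLOR_BGR2HSV),(22,80,20),(45,255,160))
cn=max(cv2.findContours(m,cv2.RETR_EXTERNAL,cv2.CHAIN_APPROX_NONE)[0],key=cv2.contourArea)
print(cv2.boundingRect(cn),cv2.contourArea(cn)); r=cv2.boxPoints(cv2.minAreaRect(cn)); print(r)
print(plane(c,r,.0545))
E
```

```text
t: 0.65
tool_pos: [0.3827, -0.3845, 0.1952]
orientation: [-3.073, -0.652, 0.0]
force: [0.5, 0.0, -1.0]
opening: 0.0927
t: 1.15
tool_pos: [0.5207, -0.2223, 0.1953]
orientation: [-3.073, -0.653, 0.0]
force: [0.4, 0.5, -1.7]
opening: 0.0929
t: 1.65
tool_pos: [0.5198, -0.2237, 0.1951]
orientation: [-2.636, -1.707, 0.001]
force: [-0.1, 0.6, 0.2]
opening: 0.0928
t: 2.15
tool_pos: [0.5198, -0.2238, 0.1952]
orientation: [-2.043, -2.385, 0.0]
force: [-0.1, 0.4, 0.2]
opening: 0.093
t: 2.35
tool_pos: [0.5199, -0.2238, 0.1954]
orientation: [-2.051, -2.38, 0.0]
force: [-0.5, 0.5, 0.1]
opening: 0.0928
[ 0.51996021 -0.22385755  0.19544978] [[-0.149, 0.989, -0.0], [0.989, 0.149, 0.0], [0.0, -0.0, -1.0]] 2.4
(244, 114, 31, 119) 3121.5
[[243.83348  114.060745]
 [273.6138   113.225784]
 [276.9361   231.72142 ]
 [247.15579  232.55638 ]]
[[ 0.49969953 -0.16307724  0.0545    ]
 [ 0.53165222 -0.15739963  0.0545    ]
 [ 0.55836929 -0.29446626  0.0545    ]
 [ 0.52290267 -0.3008321   0.0545    ]]
```

View pics/w1.png

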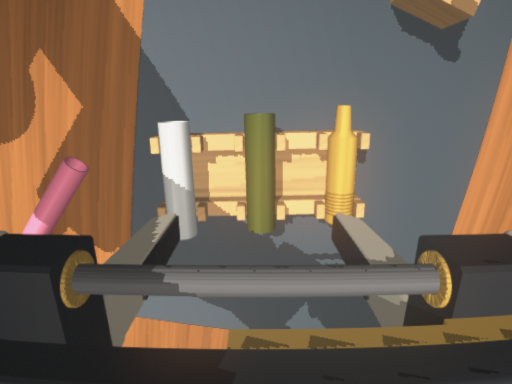

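```bash
python3 - <<'E'
from h import *
import pickle
c=pickle.load(open("w1.pkl","rb"))
m=cv2.inRange(cv2.cvtColor(c["image"],cv2.COLOR_BGR2HSV),(22,80,20),(45,255,160))
L=[]
for v in range(122,226,2):
    u=np.flatnonzero(m[v,235:290])+235; L.append((u.min(),u.max(),v))
L=np.array(L,float)
for zs in(.010,.012):
    za=zs+.0445
    # tangent planes: left/right edge rays -> axis lies at distance 16.5mm from both; midline ray to axis height
    o,dl=ray(c,np.c_[L[:,0]-.5,L[:,2]]);_,dr=ray(c,np.c_[L[:,1]+.5,L[:,2]])
    b=dl+dr; P=o+b*((za-o[2])/b[:,2])[:,None]
    f=np.polyfit(P[:,1],P[:,0],1)
    w=np.arccos((dl*dr).sum(1)); D=np.linalg.norm(P-o,axis=1)
    e=plane(c,[[259,113.5],[262,232.5]],zs+.061)
    print(zs,"x=",f,"yaw",np.degrees(np.arctan(-f[0])),"res",np.std(P[:,0]-np.polyval(f,P[:,1])),"ends",e,np.linalg.norm(e[1]-e[0]),"centre y",e[:,1].mean(),"x",np.polyval(f,e[:,1].mean()), "sin half-width*D",(np.sin(w/2)*D)[[0,25,51]])
st=robot.read_state();print(c["R"].round(3))
E
```

```text
0.01 x= [-0.16851362  0.48838257] yaw 9.565253557000933 res 0.0003036934782594612 ends [[ 0.51568542 -0.15967299  0.071     ]
 [ 0.53914699 -0.29081213  0.071     ]] 0.1332213157376121 centre y -0.22524255632731746 x 0.5263390033905461 sin half-width*D [0.01587718 0.01540402 0.01677338]
0.012 x= [-0.16851362  0.48836133] yaw 9.565253557000908 res 0.0003018481865482539 ends [[ 0.51565273 -0.15962667  0.073     ]
 [ 0.53896422 -0.28992693  0.073     ]] 0.13236912195079042 centre y -0.2247768012256552 x 0.5262392783017252 sin half-width*D [0.01578071 0.01531043 0.01667147]
[[ 0.989  0.147  0.001]
 [ 0.142 -0.956  0.258]
 [ 0.039 -0.255 -0.966]]
```

```bash
python3 -m inch '[[[-0.2,0.62,0,0,0,-1,-1],[0,0,4,0,0,0,-1],[0,0,4,0,0,0,-1],[0,0,4,0,0,0,-1],[0,0,2,0,0,0,-1]]]' 25
python3 -m inch '[[[0,0,1,0,0,0,-1],[0,0,0.8,0,0,0,-1],[0,0,0,0,0,0,-1],[0,0,0,0,0,0,0],[0,0,0,0,0,0,1]]]'
python3 -m inch '[[[0,0,0,0,0,0,1],[0,0,0,0,0,0,1],[0,0,0,0,0,0,1],[0,0,0,0,0,0,1],[0,0,0,0,0,0,1]]]'
python3 -m inch '[[[0,0,0,0,0,0,1],[0,0,0,0,0,0,1]]]'
```

```text
t: 2.9
tool_pos: [0.5244, -0.2237, 0.0512]
orientation: [-2.023, -2.397, 0.002]
force: [-0.6, -1.2, -0.3]
opening: 0.0933
t: 3.4
tool_pos: [0.5276, -0.2255, 0.0392]
orientation: [2.024, 2.399, 0.001]
force: [0.4, 0.1, -0.2]
opening: 0.0815
t: 3.9
tool_pos: [0.5264, -0.2249, 0.0376]
orientation: [-2.026, -2.401, 0.0]
force: [0.2, -0.2, 0.7]
opening: 0.0417
t: 4.1
tool_pos: [0.5263, -0.2249, 0.0375]
orientation: [-2.026, -2.401, 0.0]
force: [0.1, -0.7, 0.1]
opening: 0.0326
```

```bash
python3 -m inch '[[[0,0,-1,0,0,0,1],[0,0,-3,0,0,0,1],[0,0,-4,0,0,0,1],[0,0,-4,0,0,0,1],[0,0,-4.2,0,0,0,1]]]'
python3 -m inch '[[[4,-0.2,0,0,0,0,1],[4.5,-0.2,0,0,0,0,1],[4.5,-0.2,0,0,0,0,1],[4.5,-0.2,0,0,0,0,1],[4.5,-0.2,0,0,0,0,1]]]'
python3 -m inch '[[[4.5,-0.3,0,0,0,0,1],[4.5,-0.3,0,0,0,0,1],[4,-0.3,0,0,0,7,1],[0,0,0,0,0,7,1],[0,0,0,0,0,6.5,1]]]'
python3 -m inch '[[[0,0,0,0,0,0,1],[0,0,0,0,0,0,1]]]'
python3 - <<'E'
from h import *
import pickle
c=cam("wrist");save(c,"w2");pickle.dump(c,open("w2.pkl","wb"))
st=robot.read_state();print(st["tool_pos"],Ro.from_rotvec(st["orientation"]).as_matrix().round(3).tolist(),st["t"])
E
```

```text
t: 4.6
tool_pos: [0.526, -0.2246, 0.2014]
orientation: [-2.025, -2.401, 0.0]
force: [0.8, -1.1, -1.0]
opening: 0.0329
t: 5.1
tool_pos: [0.4789, -0.0082, 0.2003]
orientation: [2.026, 2.4, 0.001]
force: [1.0, -0.2, -0.2]
opening: 0.033
t: 5.6
tool_pos: [0.4483, 0.1184, 0.2003]
orientation: [2.422, 2.0, 0.001]
force: [0.2, -0.7, -1.2]
opening: 0.0325
t: 5.8
tool_pos: [0.4488, 0.1168, 0.2]
orientation: [2.417, 2.006, 0.001]
force: [-0.3, -0.3, -0.4]
opening: 0.0329
[0.44886513 0.11666966 0.19986358] [[0.185, 0.983, 0.0], [0.983, -0.185, 0.0], [0.0, 0.0, -1.0]] 5.85
```

View pics/w2.png

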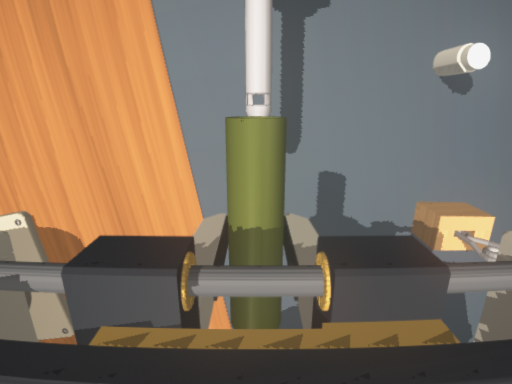

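The picture shows the held tube at (256,117–325), the mandrel ahead at (258,0–115) and the hole band at about (258,98). The clip block is at (455,228). I now measure the midlines in this view.

```bash
python3 - <<'E'
from h import *
import pickle
c=pickle.load(open("w2.pkl","rb"))
im=c["image"];hsv=cv2.cvtColor(im,cv2.COLOR_BGR2HSV)
def mid(m,v0,v1,u0,u1,z):
    L=[]
    for v in range(v0,v1,2):
        u=np.flatnonzero(m[v,u0:u1])+u0; L.append((u.min()-.5,u.max()+.5,v))
    L=np.array(L,float);o,dl=ray(c,L[:,[0,2]]);_,dr=ray(c,L[:,[1,2]]);b=dl+dr
    P=o+b*((z-o[2])/b[:,2])[:,None]
    w=np.arccos((dl*dr).sum(1));r=np.sin(w/2)*np.linalg.norm(P-o,axis=1)
    return P,r,L
T=np.array([0.44886513,0.11666966,0.19986358]);A=np.array([[.185,.983],[.983,-.185]])
st=robot.read_state();A=Ro.from_rotvec(st["orientation"]).as_matrix()[:2,:2];T=st["tool_pos"]
m=cv2.inRange(hsv,(22,80,15),(45,255,160))
P,r,L=mid(m,124,205,215,300,T[2]+.019);q=(P[:,:2]-T[:2])@A
f=np.polyfit(q[:,0],q[:,1],1);print("tube in tool: y=",f,"r",r[[0,-1]],"yaw",np.degrees(np.arctan(f[0])),"y range",q[[0,-1]])
m=cv2.inRange(hsv,(0,0,120),(180,60,255))
for z in(.095,.097):
    P,r,L=mid(m,4,88,225,290,z);q=(P[:,:2]-T[:2])@A
    f=np.polyfit(q[:,0],q[:,1],1);print(z,"mandrel in tool: y=",f,"r",r[[0,20,-1]],"yaw",np.degrees(np.arctan(f[0])),q[[0,-1]],P[[0,-1]],np.std(q[:,1]-np.polyval(f,q[:,0])))
print(L[::6])
print(plane(c,[[258,98],[258,116]],.107))
cv2.imwrite("pics/w2c.png",cv2.resize(im[60:130,220:300],(800,700)[::1],interpolation=cv2.INTER_CUBIC)[:600])
E
```

```text
tube in tool: y= [-0.00203811  0.00089843] r [0.01659799 0.0165814 ] yaw -0.11677510784917118 y range [[0.06249219 0.00085622]
 [0.01485421 0.00084976]]
0.095 mandrel in tool: y= [-0.02095031  0.00082363] r [0.02122101 0.02583543 0.02607011] yaw -1.2001886562087876 [[ 0.16304243 -0.00542059]
 [ 0.09092442 -0.00194835]] [[0.4736612  0.27790666 0.095     ]
 [0.46374931 0.20638871 0.095     ]] 0.0009978393405012567
0.097 mandrel in tool: y= [-0.02095031  0.00083394] r [0.02107629 0.02565924 0.02589232] yaw -1.2001886562087978 [[ 0.16242504 -0.00537805]
 [ 0.09079886 -0.00192949]] [[0.47358894 0.27729205 0.097     ]
 [0.46374465 0.20626182 0.097     ]] 0.000991034369640596
[[224.5 271.5   4. ]
 [224.5 281.5  16. ]
 [224.5 281.5  28. ]
 [224.5 279.5  40. ]
 [224.5 279.5  52. ]
 [224.5 280.5  64. ]
 [224.5 280.5  76. ]]
[[0.46712899 0.19410836 0.107     ]
 [0.46415629 0.1781053  0.107     ]]
```

View pics/w2c.png

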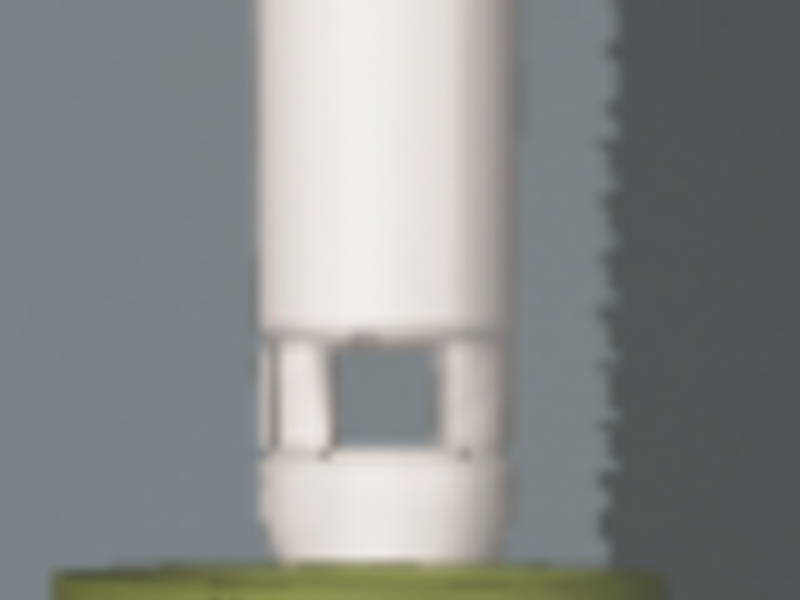

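The crop shows the hole as a dark square centred at (258.5, 99.5) in the full picture, with the mandrel edges at about 246 and 271.5. The mask leaked onto the slate, so I tighten it.

```bash
python3 - <<'E'
from h import *
import pickle
c=pickle.load(open("w2.pkl","rb"))
im=c["image"];g=cv2.cvtColor(im,cv2.COLOR_BGR2GRAY).astype(float)
st=robot.read_state();A=Ro.from_rotvec(st["orientation"]).as_matrix()[:2,:2];T=st["tool_pos"]
L=[]
for v in range(2,90,2):
    d=np.diff(cv2.GaussianBlur(g,(1,5),0)[v,235:285]); 
    sub=lambda i,s:i+.5*(s[i-1]-s[i+1])/(s[i-1]-2*s[i]+s[i+1]) if 0<i<len(s)-1 else i
    a,b=int(d[:25].argmax()),int(d[25:].argmin())+25
    L.append((235.5+sub(a,d),235.5+sub(b,-d),v))
L=np.array(L);print(L[::8].round(1))
for z in(.095,.097):
    o,dl=ray(c,L[:,[0,2]]);_,dr=ray(c,L[:,[1,2]]);b=dl+dr;P=o+b*((z-o[2])/b[:,2])[:,None]
    r=np.sin(np.arccos((dl*dr).sum(1))/2)*np.linalg.norm(P-o,axis=1)
    q=(P[:,:2]-T[:2])@A;f=np.polyfit(q[:,0],q[:,1],1);w=abs(q[:,1]-np.polyval(f,q[:,0]))<.001;f=np.polyfit(q[w,0],q[w,1],1)
    print(z,w.sum(),"y=",f,"yaw",np.degrees(np.arctan(f[0])),"r",np.median(r),"std",np.std((q[:,1]-np.polyval(f,q[:,0]))[w]),"y at x=.065,.1,.165",np.polyval(f,[.065,.1,.165]))
    h=plane(c,[[258.5,99.5]],z+.012)[0];hq=(h[:2]-T[:2])@A
    print("hole world",h,"tool",hq)
# tube front edge at top
for z in(.219+.0165,):
    h=plane(c,[[256,117]],z)[0];print("tube front tool x",(h[:2]-T[:2])@A)
# shoulder from first pictures: not needed if hole used
E
```

```text
[[244.7 271.5   2. ]
 [244.6 269.7  18. ]
 [245.2 281.5  34. ]
 [245.3 280.9  50. ]
 [245.5 269.5  66. ]
 [245.6 280.4  82. ]]
0.095 8 y= [0.00024604 0.00841392] yaw 0.014096947238579141 r 0.016414360853128612 std 5.067711958447048e-05 y at x=.065,.1,.165 [0.00842991 0.00843852 0.00845451]
hole world [0.46733662 0.19270455 0.107     ] tool [0.07813863 0.00410546]
0.097 9 y= [-0.00352462  0.00872193] yaw -0.20194491287087288 r 0.01630241973919553 std 5.9681978373839606e-05 y at x=.065,.1,.165 [0.00849283 0.00836947 0.00814037]
hole world [0.46730625 0.19266955 0.109     ] tool [0.07809862 0.00408208]
tube front tool x [0.06695838 0.00135811]
```

```bash
python3 - <<'E'
from h import *
import pickle
c=pickle.load(open("w2.pkl","rb"))
g=cv2.cvtColor(c["image"],cv2.COLOR_BGR2GRAY).astype(float)
st=robot.read_state();A=Ro.from_rotvec(st["orientation"]).as_matrix()[:2,:2];T=st["tool_pos"]
L=[]
for v in range(2,90,1):
    r=g[v]; th=160; 
    for u in range(258,235,-1):
        if r[u-1]<th: a=u-1+(th-r[u-1])/(r[u]-r[u-1]);break
    for u in range(258,285):
        if r[u+1]<th: b=u+(r[u]-th)/(r[u]-r[u+1]);break
    L.append((a,b,v))
L=np.array(L);print(L[::12].round(1), g[50,[240,250,268,275]])
for z in(.095,.097):
    o,dl=ray(c,L[:,[0,2]]);_,dr=ray(c,L[:,[1,2]]);b=dl+dr;P=o+b*((z-o[2])/b[:,2])[:,None]
    r=np.sin(np.arccos((dl*dr).sum(1))/2)*np.linalg.norm(P-o,axis=1)
    q=(P[:,:2]-T[:2])@A;f=np.polyfit(q[:,0],q[:,1],1)
    print(z,"y=",f,"yaw",np.degrees(np.arctan(f[0])),"r",r[::20],"std",np.std((q[:,1]-np.polyval(f,q[:,0]))),"y at x=.065,.08,.1,.165",np.polyval(f,[.065,.08,.1,.165]))
E
```

```text
[[244.9 268.9   2. ]
 [244.8 268.9  14. ]
 [244.6 268.9  26. ]
 [245.  268.9  38. ]
 [245.1 268.8  50. ]
 [245.3 268.6  62. ]
 [245.4 268.6  74. ]
 [245.5 268.5  86. ]] [128. 228. 173. 128.]
0.095 y= [-0.003507    0.00310998] yaw -0.20093520376634066 r [0.01084193 0.01110587 0.01104246 0.01092626 0.0109933 ] std 4.827512853257158e-05 y at x=.065,.08,.1,.165 [0.00288202 0.00282942 0.00275928 0.00253132]
0.097 y= [-0.003507    0.00309608] yaw -0.20093520376633378 r [0.01076799 0.01103013 0.01096715 0.01085175 0.01091833] std 4.794590635258251e-05 y at x=.065,.08,.1,.165 [0.00286812 0.00281552 0.00274538 0.00251742]
```

Hole and mandrel midline sit about 3 mm along +y of the tube, and the yaw agrees within 0.2°. I back off, shift, lower by the known height difference and enter the taper, watching the forces.

```bash
python3 -m inch '[[[-3.5,0.3,0,0,0,0,1],[0,0,4,0,0,0,1],[0,0,4,0,0,0,1],[0,0,3,0,0,0,1],[0,0,1.2,0,0,0,1]]]'
python3 -m inch '[[[0,0,0,0,0,0,1],[0,0,0,0,0,0,1],[1.5,0,0,0,0,0,1],[1.5,0,0,0,0,0,1],[0,0,0,0,0,0,1]]]'
python3 -m inch '[[[1,0,0,0,0,0,1],[1,0,0,0,0,0,1],[1,0,0,0,0,0,1],[0,0,0,0,0,0,1],[0,0,0,0,0,0,1]]]'
python3 - <<'E'
from h import *
import pickle
c=cam("wrist");save(c,"w3");pickle.dump(c,open("w3.pkl","wb"));d=cam("side");s=cam("scene")
cr=lambda c,x,y,w,h:cv2.resize(c["image"][y:y+h,x:x+w],(390,390),interpolation=cv2.INTER_CUBIC)
cv2.imwrite("pics/m3.png",np.hstack([cr(c,156,0,200,200),cr(d,160,250,100,100)]))
st=robot.read_state();print(st["tool_pos"],st["force"],st["wrist_torque"],st["t"])
E
```

```text
t: 6.35
tool_pos: [0.4427, 0.0813, 0.0743]
orientation: [-2.417, -2.002, 0.007]
force: [-1.2, -0.7, -2.6]
opening: 0.0326
t: 6.85
tool_pos: [0.4528, 0.1128, 0.0801]
orientation: [2.418, 2.003, 0.006]
force: [-0.8, -1.0, -1.8]
opening: 0.0325
t: 7.35
tool_pos: [0.4563, 0.141, 0.0774]
orientation: [-2.42, -2.003, 0.001]
force: [-0.7, -0.4, -1.4]
opening: 0.0328
[0.45622892 0.14059149 0.07737639] [ 0.7634089  -0.45195384 -1.08489067] [-0.0297124  -0.03393111  0.05479309] 7.5
```

View pics/m3.png

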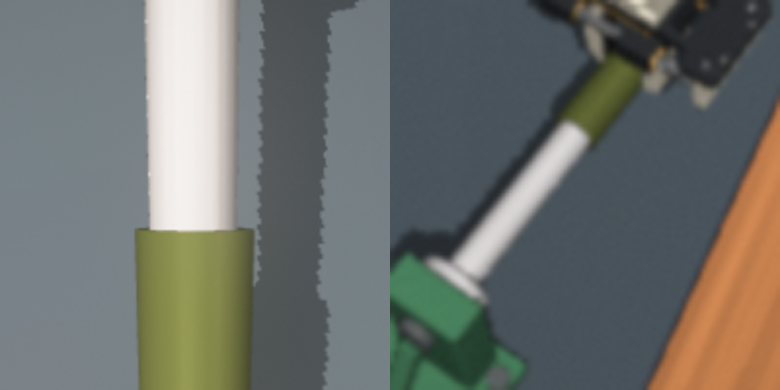

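The tube is on the mandrel, nearly concentric, with forces near zero. About 12.5 cm remain.

```bash
python3 -m inch '[[[2,0,0,0,0,0,1],[2,0,0,0,0,0,1],[2,0,0,0,0,0,1],[2,0,0,0,0,0,1],[1.5,0,0,0,0,0,1]]]'
python3 -m inch '[[[1,0,0,0,0,0,1],[0.5,0,0,0,0,0,1],[0.3,0,0,0,0,0,1],[0,0,0,0,0,0,1],[0,0,0,0,0,0,1]]]'
python3 -m inch '[[[0.2,0,0,0,0,0,1],[0.2,0,0,0,0,0,1],[0.2,0,0,0,0,0,1],[0.1,0,0,0,0,0,1],[0,0,0,0,0,0,1]]]'
```

```text
t: 8.0
tool_pos: [0.4743, 0.2349, 0.0775]
orientation: [-2.421, -2.002, 0.0]
force: [0.1, -0.1, -0.3]
opening: 0.0325
t: 8.5
tool_pos: [0.4775, 0.2514, 0.0775]
orientation: [2.421, 2.002, -0.001]
force: [-0.2, 0.0, -1.2]
opening: 0.0329
t: 9.0
tool_pos: [0.4789, 0.2589, 0.0775]
orientation: [-2.421, -2.003, -0.0]
force: [-0.2, 1.4, -1.1]
opening: 0.0328
```

```bash
python3 -m inch '[[[0.2,0,0,0,0,0,1],[0.1,0,0,0,0,0,1],[0.1,0,0,0,0,0,1],[0,0,0,0,0,0,1]]]'
python3 -m inch '[[[0.1,0,0,0,0,0,1],[0.1,0,0,0,0,0,1],[0,0,0,0,0,0,1]]]'
python3 -m inch '[[[0.1,0,0,0,0,0,1],[0.1,0,0,0,0,0,1],[0,0,0,0,0,0,1]]]'
```

```text
t: 9.4
tool_pos: [0.4796, 0.2626, 0.0775]
orientation: [2.421, 2.002, -0.0]
force: [0.0, -1.1, -0.6]
opening: 0.0326
t: 9.7
tool_pos: [0.4797, 0.2627, 0.0771]
orientation: [2.42, 2.001, -0.005]
force: [-1.6, -10.0, 1.9]
opening: 0.0328
t: 10.0
tool_pos: [0.4797, 0.2627, 0.0768]
orientation: [2.419, 1.999, -0.01]
force: [-3.2, -17.8, 3.8]
opening: 0.033
```

The tube met the shoulder at y = 0.2627, about 1 mm from the prediction, with roughly 18 N of contact. I relax, open, lift straight up and go over to the clip.

```bash
python3 -m inch '[[[-0.3,0,0,0,0,0,1],[0,0,0,0,0,0,1],[0,0,0,0,0,0,0.3],[0,0,0,0,0,0,-0.3],[0,0,0,0,0,0,-1]]]'
python3 -m inch '[[[0,0,0,0,0,0,-1],[0,0,0,0,0,0,-1],[0,0,0,0,0,0,-1],[0,0,0,0,0,0,-1],[0,0,-2,0,0,0,-1]]]'
python3 -m inch '[[[0,0,-2,0,0,0,-1],[0,0,-4,0,0,0,-1],[0,0,-4,0,0,0,-1],[-2,2,0,0,0,0,-1],[-3.2,3.1,0,0,0,0,-1]]]'
python3 -m inch '[[[-3.4,3.4,0,0,0,0,-1],[-3.4,3.4,0,0,0,0,-1],[-3.4,3.4,0,0,0,0,-1],[-3.4,3.4,0,0,0,0,-1],[-3.4,3.3,0,0,0,0,-1]]]'
python3 -m inch '[[[-3.4,3.2,0,0,0,0,-1],[0,0,0,0,0,0,-1],[0,0,0,0,0,0,-1]]]'
python3 - <<'E'
from h import *
import pickle
c=cam("wrist");save(c,"w4");pickle.dump((c,robot.read_state()),open("w4.pkl","wb"));d=cam("side");save(d,"side4");s=cam("scene");save(s,"scene4")
pickle.dump((s,d),open("sd4.pkl","wb"))
cr=lambda c,x,y,w,h:cv2.resize(c["image"][y:y+h,x:x+w],(380,285),interpolation=cv2.INTER_CUBIC)
cv2.imwrite("pics/m4.png",np.vstack([cv2.resize(c["image"][:300],(760,446)),np.hstack([cr(d,150,250,100,75),cr(s,320,180,100,75)])])[:600])
st=robot.read_state();print(st["tool_pos"],st["orientation"],st["t"])
E
```

```text
t: 10.5
tool_pos: [0.4801, 0.2643, 0.0779]
orientation: [-2.42, -2.002, -0.002]
force: [-0.1, 0.1, 0.2]
opening: 0.0442
t: 11.0
tool_pos: [0.4776, 0.2627, 0.0947]
orientation: [-2.419, -2.001, 0.008]
force: [-0.5, -1.3, 0.1]
opening: 0.0839
t: 11.5
tool_pos: [0.5211, 0.2046, 0.2001]
orientation: [2.416, 2.006, 0.007]
force: [-0.1, -0.6, -0.1]
opening: 0.0932
t: 12.0
tool_pos: [0.6552, 0.0026, 0.1975]
orientation: [2.421, 2.002, 0.0]
force: [0.8, 1.2, 1.2]
opening: 0.093
t: 12.3
tool_pos: [0.6794, -0.0362, 0.1965]
orientation: [-2.422, -1.999, 0.001]
force: [-0.5, 0.7, -0.2]
opening: 0.0927
[ 0.67910973 -0.03383177  0.19777208] [-2.41939600e+00 -2.00377050e+00 -5.63816656e-04] 12.45
```

View pics/m4.png

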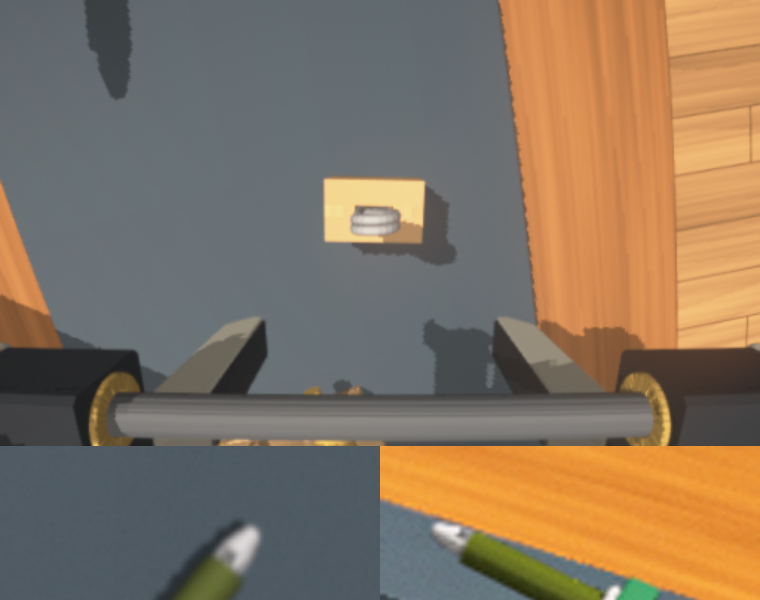

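Picture 8 shows the block top at (252,141) in full wrist pixels and the clip eye at (253,148), with the eye's long axis along image x. Below, the released tube stays on the mandrel. I need to know which side the bent leg is on, so I measure and crop.

```bash
python3 - <<'E'
from h import *
import pickle
c,st=pickle.load(open("w4.pkl","rb"));A=Ro.from_rotvec(st["orientation"]).as_matrix()[:2,:2];T=st["tool_pos"]
hsv=cv2.cvtColor(c["image"],cv2.COLOR_BGR2HSV)
k=np.zeros(hsv.shape[:2],np.uint8);k[105:175,200:300]=255
wood=cv2.inRange(hsv,(8,70,130),(35,255,255))&k
cn=max(cv2.findContours(wood,cv2.RETR_EXTERNAL,cv2.CHAIN_APPROX_NONE)[0],key=cv2.contourArea)
h=cv2.convexHull(cn);r=cv2.boxPoints(cv2.minAreaRect(h))
for z in(.065,.067):
    P=plane(c,r,z)[:,:2];q=(P-T[:2])@A;print(z,"block tool",q.mean(0),"world",P.mean(0),"sides",np.linalg.norm(np.roll(q,-1,0)-q,axis=1),"angs",[np.degrees(np.arctan2(*(np.roll(q,-1,0)-q)[i][::-1])).round(2) for i in range(4)])
gray=cv2.inRange(hsv,(0,0,90),(180,55,255))&k
gray[:, :225]=0;gray[:,282:]=0
cn=max(cv2.findContours(gray[125:162,228:278].copy(),cv2.RETR_EXTERNAL,cv2.CHAIN_APPROX_NONE)[0],key=cv2.contourArea)
x,y,w,hh=cv2.boundingRect(cn);print("eye box",x+228,y+125,w,hh)
u=np.array([[x+228+w/2-.5,y+125+hh/2-.5],[x+228,y+125+hh/2],[x+228+w,y+125+hh/2]])
for z in(.118,.133):
  P=plane(c,u,z);print(z,"eye world",P[0],"tool",(P[:,:2]-T[:2])@A)
w2=pickle.load(open("w2.pkl","rb"));s,d=pickle.load(open("sd4.pkl","rb"))
cr=lambda im,x,y,w,h,W,H:cv2.resize(im[y:y+h,x:x+w],(W,H),interpolation=cv2.INTER_CUBIC)
cv2.imwrite("pics/m5.png",np.vstack([np.hstack([cr(w2["image"],412,190,100,75,400,300),cr(c["image"],215,115,80,60,400,300)]),np.hstack([cr(s["image"],245,215,40,30,400,300),cr(d["image"],155,185,48,36,400,300)])]))
E
```

```text
0.065 block tool [ 0.03395682 -0.00246692] world [ 0.68313705 -0.00117474] sides [0.04825888 0.07237937 0.04828137 0.07503556] angs [np.float64(3.03), np.float64(91.27), np.float64(179.87), np.float64(-88.7)]
0.067 block tool [ 0.0341897  -0.00244017] world [ 0.68320713 -0.00095104] sides [0.04795708 0.07192673 0.04797943 0.07456631] angs [np.float64(3.03), np.float64(91.27), np.float64(179.87), np.float64(-88.7)]
eye box 236 139 33 19
0.118 eye world [ 0.68413446 -0.00138722  0.118     ] tool [[ 0.03393575 -0.00144734]
 [ 0.0335154  -0.01597315]
 [ 0.03345678  0.01397769]]
0.133 eye world [6.84708361e-01 6.35685568e-04 1.33000000e-01] tool [[ 0.0360305  -0.00126421]
 [ 0.03563379 -0.01497337]
 [ 0.03557846  0.01329362]]
```

View pics/m5.png

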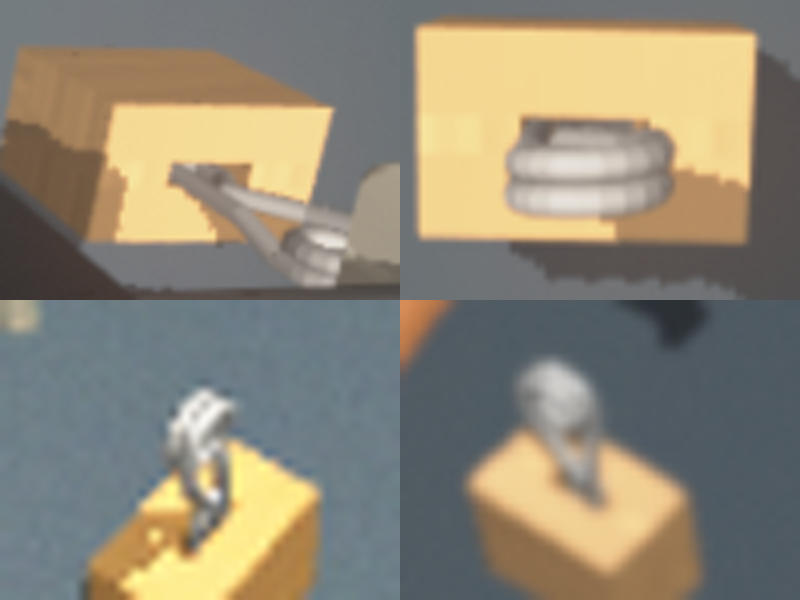

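```bash
python3 - <<'E'
from h import *
import pickle
c,st=pickle.load(open("w4.pkl","rb"));w2=pickle.load(open("w2.pkl","rb"));s,d=pickle.load(open("sd4.pkl","rb"))
ty=np.array([.983,-.185,0]);E=np.array([.684,-.0014,.118])
for n,sg in(("A straight at -y",-1),("B straight at +y",1)):
    L=np.array([E+sg*.012*ty+[0,0,dz] for dz in(-.051,-.03,0)]);R=np.array([E-sg*.012*ty])
    for nm,cc,x,y,k,ox,oy in(("w2",w2,412,190,4,0,0),("w4",c,215,115,5,400,0),("scene",s,245,215,10,0,300),("side",d,155,185,400/48,400,300)):
        f=lambda P:((proj(cc,P)-[x,y])*k+[ox,oy]).round().tolist()
        print(n,nm,"leg z=.067,.088,.118",f(L),"eye",f(E),"opp side",f(R))
E
```

```text
A straight at -y w2 leg z=.067,.088,.118 [[158.0, 164.0], [203.0, 194.0], [276.0, 242.0]] eye [[316.0, 241.0]] opp side [[356.0, 239.0]]
A straight at -y w4 leg z=.067,.088,.118 [[531.0, 132.0], [526.0, 145.0], [518.0, 166.0]] eye [[584.0, 165.0]] opp side [[650.0, 165.0]]
A straight at -y scene leg z=.067,.088,.118 [[215.0, 525.0], [215.0, 489.0], [215.0, 434.0]] eye [[193.0, 459.0]] opp side [[172.0, 483.0]]
A straight at -y side leg z=.067,.088,.118 [[594.0, 507.0], [587.0, 473.0], [578.0, 424.0]] eye [[552.0, 410.0]] opp side [[527.0, 395.0]]
B straight at +y w2 leg z=.067,.088,.118 [[231.0, 163.0], [279.0, 192.0], [356.0, 239.0]] eye [[316.0, 241.0]] opp side [[276.0, 242.0]]
B straight at +y w4 leg z=.067,.088,.118 [[643.0, 132.0], [646.0, 144.0], [650.0, 165.0]] eye [[584.0, 165.0]] opp side [[518.0, 166.0]]
B straight at +y scene leg z=.067,.088,.118 [[174.0, 574.0], [173.0, 537.0], [172.0, 483.0]] eye [[193.0, 459.0]] opp side [[215.0, 434.0]]
B straight at +y side leg z=.067,.088,.118 [[545.0, 478.0], [538.0, 444.0], [527.0, 395.0]] eye [[552.0, 410.0]] opp side [[578.0, 424.0]]
```

Every view agrees with the straight leg at −y of the present tool frame and the bent leg facing away from the robot. I turn −88.7° about tool z so the camera is on the straight-leg side, stop above the eye and re-measure once settled.

```bash
python3 -m inch '[[[3.3,-0.12,0,0,0,-8,-1],[0,0,0,0,0,-8,-1],[0,0,0,0,0,-8,-1],[0,0,0,0,0,-8,-1],[0,0,0,0,0,-8,-1]]]' 
python3 -m inch '[[[0,0,0,0,0,-8,-1],[0,0,0,0,0,-8,-1],[0,0,0,0,0,-8,-1],[0,0,0,0,0,-8,-1],[0,0,0,0,0,-8,-1]]]' 
python3 -m inch '[[[0,0,0,0,0,-8.4,-1],[0,0,0,0,0,0,-1],[0,0,0,0,0,0,-1],[0,0,0,0,0,0,-1]]]'
python3 - <<'E'
from h import *
import pickle
c=cam("wrist");st=robot.read_state();save(c,"w6");pickle.dump((c,st),open("w6.pkl","wb"))
R=Ro.from_rotvec(st["orientation"]).as_matrix();A=R[:2,:2];T=st["tool_pos"];print(T,A.round(4).tolist(),st["t"])
hsv=cv2.cvtColor(c["image"],cv2.COLOR_BGR2HSV)
e=proj(c,[[.684,-.001,.118]])[0];print("eye exp px",e);x0,y0=(e-40).astype(int)
k=np.zeros(hsv.shape[:2],np.uint8);k[y0:y0+80,x0:x0+80]=255
wood=cv2.inRange(hsv,(8,70,90),(35,255,255))&k
gray=cv2.inRange(hsv,(0,0,90),(180,55,255))&k
for n,m in(("wood",wood),("gray",gray)):
    cn=max(cv2.findContours(m,cv2.RETR_EXTERNAL,cv2.CHAIN_APPROX_NONE)[0],key=cv2.contourArea);print(n,cv2.boundingRect(cn),cv2.contourArea(cn),cv2.minAreaRect(cv2.convexHull(cn)))
cv2.imwrite("pics/w6c.png",cv2.resize(c["image"][y0-30:y0+100,x0-40:x0+120],(800,650),interpolation=cv2.INTER_CUBIC)[:600]);print(x0-40,y0-30)
E
```

```text
t: 12.95
tool_pos: [0.684, -0.0005, 0.1982]
orientation: [1.579, 2.716, 0.001]
force: [0.8, 0.1, 0.3]
opening: 0.0929
t: 13.45
tool_pos: [0.684, -0.0007, 0.1983]
orientation: [0.555, 3.091, 0.0]
force: [0.3, -0.3, -0.8]
opening: 0.0928
t: 13.85
tool_pos: [0.6843, -0.0018, 0.1978]
orientation: [0.344, 3.122, 0.0]
force: [0.5, 0.3, 0.2]
opening: 0.093
[ 0.68430609 -0.00196178  0.19774305] [[-0.9762, 0.2169], [0.2169, 0.9762]] 13.9
eye exp px [255.01982249 182.17878326]
wood (234, 142, 42, 61) 1902.0 ((254.5, 172.0), (60.0, 41.0), 90.0)
gray (215, 142, 80, 80) 3043.0 ((254.5, 181.5), (79.0, 79.0), 90.0)
175 112
```

View pics/w6c.png

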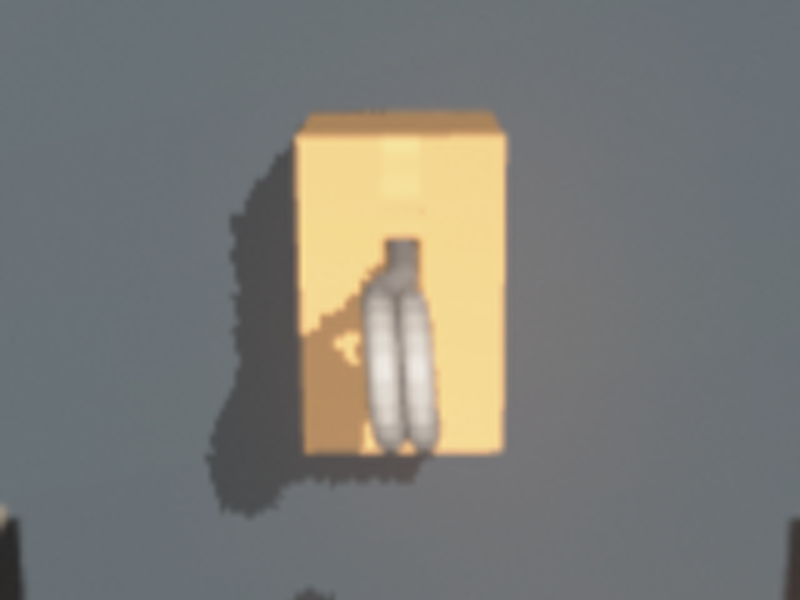

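```bash
python3 - <<'E'
from h import *
import pickle
c,st=pickle.load(open("w6.pkl","rb"));A=Ro.from_rotvec(st["orientation"]).as_matrix()[:2,:2];T=st["tool_pos"]
for n,u,z in(("eye",[254.9,185.5],.118),("eye top/bot",[[254.5,168.6],[255.5,202.8]],.118),("slot mid",[255.5,159.8],.067),("blk corners",[[234.3,138.7],[276.3,138.7],[235.8,202.6],[276,202.6]],.067)):
    P=plane(c,u,z)[:,:2];print(n,((P-T[:2])@A*1000).round(1).tolist(),P.round(4).tolist())
E
```

```text
eye [[-2.7, 0.8]] [[0.6871, -0.0018]]
eye top/bot [[13.5, 0.4], [-19.9, 1.3]] [[0.6712, 0.0014], [0.704, -0.005]]
slot mid [[12.5, 1.4]] [[0.6724, 0.0021]]
blk corners [[35.6, -21.5], [35.6, 23.8], [-36.9, -21.1], [-36.9, 24.7]] [[0.6449, -0.0152], [0.6548, 0.029], [0.7157, -0.0306], [0.7257, 0.0141]]
```

```bash
python3 -m inch '[[[-0.27,0,3,0,0,0,-1],[0,0,3,0,0,0,-1],[0,0,2.4,0,0,0,-1],[0,0,1,0,0,0,-1],[0,0,0,0,0,0,-1]]]' 45
python3 -m inch '[[[0,0,0,0,0,0,0.4],[0,0,0,0,0,0,0.6],[0,0,0,0,0,0,0.6],[0,0,0,0,0,0,0.7],[0,0,0,0,0,0,1]]]'
python3 -m inch '[[[0,0,0,0,0,0,1],[0,0,0,0,0,0,1],[0,0,0,0,0,0,1],[0,0,0,0,0,0,1],[0,0,0,0,0,0,1]]]'
python3 -m inch '[[[0,0,0,0,0,0,1],[0,0,0,0,0,0,1],[0,0,0,0,0,0,1]]]'
```

```text
t: 14.4
tool_pos: [0.6856, -0.0029, 0.1015]
orientation: [-0.341, -3.119, 0.0]
force: [-0.2, -0.0, 0.8]
opening: 0.0929
t: 14.9
tool_pos: [0.6873, -0.003, 0.1042]
orientation: [0.339, 3.122, 0.0]
force: [-0.7, -1.0, 0.3]
opening: 0.0578
t: 15.4
tool_pos: [0.687, -0.003, 0.1035]
orientation: [-0.339, -3.123, -0.0]
force: [-0.3, -0.1, 0.6]
opening: 0.0172
t: 15.7
tool_pos: [0.687, -0.003, 0.1035]
orientation: [-0.339, -3.123, 0.0]
force: [0.1, 0.2, -0.4]
opening: 0.0146
```

```bash
python3 -m inch '[[[0,0,-1,0,0,0,1],[0,0,-2,0,0,0,1],[0,0,-2,0,0,0,1],[0,0,-2,0,0,0,1],[0,0,-3,0,0,0,1]]]'
python3 -m inch '[[[0,0,-3,0,0,-2,1],[3.5,2.2,0,0,0,0,1],[3.9,2.5,0,0,0,0,1],[3.9,2.5,0,0,0,0,1],[3.9,2.5,0,0,0,0,1]]]'
python3 -m inch '[[[3.9,2.5,0,0,0,0,1],[3.9,1.6,0,0,0,0,1],[0,0,1.5,0,0,0,1],[0,0,1.5,0,0,0,1],[0,0,0,0,0,0,1]]]'
python3 -m inch '[[[0,0,0,0,0,0,1],[0,0,0,0,0,0,1],[0,0,0,0,0,0,1],[0,0,0,0,0,0,1]]]'
python3 - <<'E'
from h import *
import pickle
s=robot.read_state();c=cam("wrist");save(c,"w7");pickle.dump((c,s),open("w7.pkl","wb"))
A=Ro.from_rotvec(s["orientation"]).as_matrix()[:2,:2];T=s["tool_pos"];print(T,A.round(4).tolist(),s["t"],s["force"])
print("hole exp px",proj(c,[[.4673,.1927,.108]]),"tip exp px",proj(c,[[*(T[:2]+A@[.012,0]),T[2]-.079]]))
cv2.imwrite("pics/w7c.png",cv2.resize(c["image"][110:230,180:340],(800,600),interpolation=cv2.INTER_CUBIC))
E
```

```text
t: 16.2
tool_pos: [0.686, -0.0029, 0.2034]
orientation: [-0.339, -3.121, 0.0]
force: [-0.4, -0.0, -0.3]
opening: 0.0145
t: 16.7
tool_pos: [0.5537, 0.1208, 0.2343]
orientation: [0.286, 3.128, 0.001]
force: [-0.4, 0.8, -0.1]
opening: 0.0147
t: 17.2
tool_pos: [0.4847, 0.1735, 0.2008]
orientation: [-0.285, -3.125, 0.003]
force: [-0.9, -0.1, -1.8]
opening: 0.0148
t: 17.6
tool_pos: [0.4863, 0.174, 0.2039]
orientation: [0.286, 3.128, 0.0]
force: [-0.0, 0.8, -0.6]
opening: 0.0141
[0.48625649 0.17399356 0.20392474] [[-0.9834, 0.1813], [0.1813, 0.9834]] 17.6 [-0.00246499  0.75504946 -0.55671905]
hole exp px [[269.71480598 156.47326236]] tip exp px [[254.30038138 170.27557727]]
```

View pics/w7c.png

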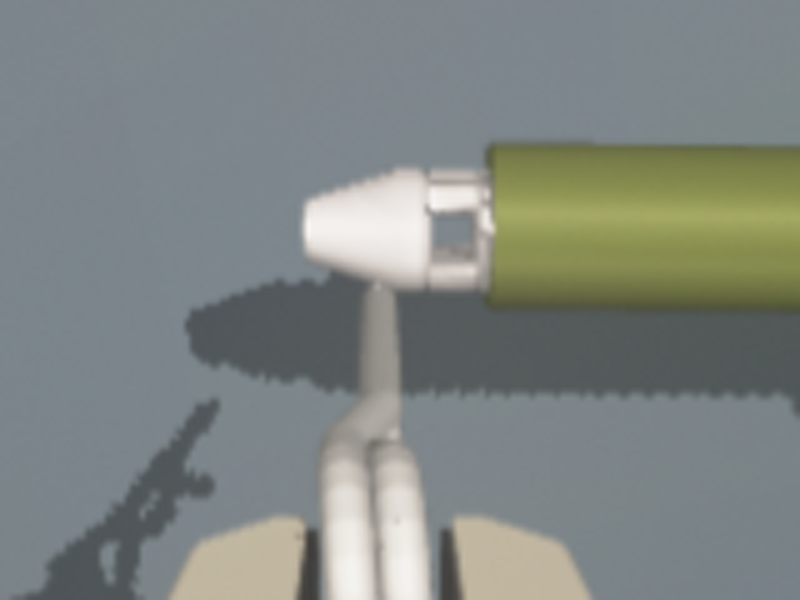

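The picture shows the leg tip's end at about (255.7,167), so its centre is near (255.7,169.5). The hole mouth is at (270.4,156.4), and the tube end is right beside it. From these I compute the relative offset.

```bash
python3 - <<'E'
from h import *
import pickle
c,s=pickle.load(open("w7.pkl","rb"));A=Ro.from_rotvec(s["orientation"]).as_matrix()[:2,:2];T=s["tool_pos"]
for sl in(.010,.014,.018):
    f=lambda u,z:(plane(c,u,z)[:,:2]-T[:2])@A*1000
    h=f([270.4,156.4],sl+.097);t=f([255.7,169.5],sl+.1104);print(sl,"hole",h.round(2),"tip",t.round(2),"d",(h-t).round(2))
    # mandrel midline near the hole: edges rows at col 430-490 crop -> 168..292 ; tip end x
    m=f([[263,143.4],[263,168.2]],sl+.085);print("  mandrel edges x",m[:,0].round(2),"mid",m[:,0].mean().round(2))
    e=f([[277.6,155]],sl+.083);print("  tube end y (axis level)",e.round(1))
    print("  d y from tube end: hole", (h[0,1]-e[0,1]).round(2))
print(A, np.degrees(np.arctan2(A[1,0],A[0,0])))
E
```

```text
0.01 hole [[21.94 15.68]] tip [[11.76  1.3 ]] d [[10.18 14.38]]
  mandrel edges x [33.13  7.63] mid 20.38
  tube end y (axis level) [[21.  23.8]]
  d y from tube end: hole -8.08
0.014 hole [[22.62 15.47]] tip [[12.62  1.3 ]] d [[10.   14.17]]
  mandrel edges x [33.63  8.47] mid 21.05
  tube end y (axis level) [[21.7 23.5]]
  d y from tube end: hole -7.98
0.018 hole [[23.3  15.26]] tip [[13.49  1.29]] d [[ 9.81 13.97]]
  mandrel edges x [34.13  9.32] mid 21.73
  tube end y (axis level) [[22.3 23.1]]
  d y from tube end: hole -7.88
[[-0.98343033  0.18128586]
 [ 0.18128593  0.98343043]] 169.5553286510922
```

```bash
python3 - <<'E'
from h import *
import pickle
c,s=pickle.load(open("w7.pkl","rb"));g=cv2.cvtColor(c["image"],cv2.COLOR_BGR2GRAY)
print("rows139-172, cols 261-279");print(g[139:173,261:280])
print("leg rows160-180 cols 249-262");print(g[162:182:1,249:263])
E
```

```text
rows139-172, cols 261-279
[[133 133 133 133 133 133 133 133 132 133 133 133 133 133 132 127 109  96
  104]
 [133 133 133 133 133 133 133 133 133 133 133 133 133 133 132 124  96  96
  109]
 [133 133 133 133 133 133 133 133 133 133 133 133 133 133 132 125  95  97
  114]
 [135 135 135 133 133 133 134 134 134 133 134 134 134 134 133 125  97  97
  118]
 [154 153 151 139 132 144 146 145 145 146 145 145 145 143 138 134 110 103
  121]
 [188 188 183 159 140 171 174 174 174 174 174 174 173 168 153 150 134 113
  125]
 [202 203 201 188 163 181 183 183 183 184 185 185 184 178 161 146 129 113
  127]
 [216 216 215 204 181 165 162 162 163 164 166 167 167 164 159 149 135 122
  131]
 [223 223 222 214 203 216 213 211 211 211 211 213 213 208 189 176 163 129
  135]
 [227 228 227 219 217 239 236 234 233 233 233 234 234 230 210 194 200 139
  139]
 [230 231 230 222 220 241 239 237 236 235 235 235 236 233 215 189 192 141
  143]
 [233 233 232 222 213 240 240 238 236 234 233 231 229 226 210 173 158 138
  150]
 [234 235 234 219 176 229 231 226 222 216 210 201 195 194 194 194 184 145
  155]
 [236 237 236 222 171
[... 2190 characters left out ...]
9  91 103 124 137 144 147 149 141 102  90  89  89]
 [ 89  89  92 105 124 137 144 148 149 141 105  91  89  90]
 [ 88  89  91 106 124 138 144 148 149 142 110  92  89  90]
 [ 89  89  93 106 125 138 144 148 149 142 111  92  89  90]
 [ 89  89  93 109 124 138 145 147 148 143 112  92  90  89]
 [ 88  89  94 111 126 138 145 148 149 143 113  91  90  90]
 [ 88  89  94 111 126 138 145 147 149 143 117  92  89  90]
 [ 89  89  94 112 127 139 145 148 149 146 123  93  90  90]
 [ 89  89  94 112 127 139 145 148 150 146 125  94  89  89]
 [ 88  89  94 113 127 139 145 148 149 146 125  94  89  90]
 [ 89  90  95 115 128 139 145 147 149 147 130  95  90  90]
 [ 89  90  96 119 129 140 145 148 149 148 137  97  90  90]]
```

```bash
python3 -m inch '[[[0.91,1.44,0,0,0,0,1],[0,0,0,0,0,0,1],[0,0,0.5,0,0,0,1],[0,0,0.5,0,0,0,1],[0,0,0,0,0,0,1]]]'
python3 -m inch '[[[0,0,0.3,0,0,0,1],[0,0,0.2,0,0,0,1],[0,0,0.2,0,0,0,1],[0,0,0,0,0,0,1]]]'
```

```text
t: 18.15
tool_pos: [0.4789, 0.1895, 0.1923]
orientation: [-0.285, -3.127, 0.001]
force: [-0.3, 0.2, -0.7]
opening: 0.0143
t: 18.55
tool_pos: [0.4792, 0.19, 0.1862]
orientation: [-0.285, -3.128, 0.0]
force: [-0.0, 0.7, -1.4]
opening: 0.0147
```

No contact force, and the tip should be 4 mm into the mouth. I continue gently.

```bash
python3 -m inch '[[[0,0,0.2,0,0,0,1],[0,0,0.2,0,0,0,1],[0,0,0.2,0,0,0,1],[0,0,0,0,0,0,1]]]'
python3 -m inch '[[[0,0,0.2,0,0,0,1],[0,0,0.2,0,0,0,1],[0,0,0.2,0,0,0,1],[0,0,0,0,0,0,1]]]'
python3 - <<'E'
from h import *
c=cam("wrist");save(c,"w8");s=robot.read_state();print(s["tool_pos"],s["force"],s["wrist_torque"])
d=cam("side");q=cam("scene");save(d,"side8");save(q,"scene8")
g=cv2.cvtColor(c["image"],cv2.COLOR_BGR2GRAY)
print("near leg/hole",proj(c,[[.4673,.1927,.108]]));print(g[150:184:2,240:276:2])
E
```

```text
t: 18.95
tool_pos: [0.4793, 0.19, 0.1802]
orientation: [-0.285, -3.128, 0.0]
force: [0.6, -0.2, -1.0]
opening: 0.0145
t: 19.35
tool_pos: [0.4793, 0.19, 0.1742]
orientation: [-0.285, -3.128, 0.0]
force: [0.9, -0.3, -0.6]
opening: 0.0147
[0.47929432 0.19004057 0.17429898] [-0.37713725 -0.5563542  -1.03930605] [ 0.01114608 -0.30688807  0.0092066 ]
near leg/hole [[254.80643007 173.14428496]]
[[131 132 131 132 132 132 132 132 132 132 131 132 133 132 132 132 132 131]
 [132 132 131 132 131 132 132 132 132 132 133 132 124 124 124 124 124 124]
 [132 131 131 131 132 132 132 132 132 132 132 129 101 104 104 104 104 103]
 [132 132 131 132 132 132 132 132 133 132 132 129 107 114 114 114 114 114]
 [131 131 137 137 136 137 141 141 140 139 133 125 113 121 121 120 120 121]
 [160 178 187 188 184 167 186 186 187 186 167 143 118 127 126 125 126 125]
 [204 213 216 217 211 160 159 161 163 164 161 154 123 132 132 131 131 131]
 [221 225 227 227 222 222 233 232 231 234 221 200 133 139 139 139 138 138]
 [227 230 232 233 227 227 239 237 235 234 226 163 135 147 147 147 147 147]
 [233 233 235 236 226 189 220 209 196 182 184 202 141 157 156 156 156 156]
 [239 238 238 240 234 168 127 137 146 143 156 217 153 156 156 157 157 156]
 [241 241 241 242 237 175 124 137 147 145 149 216 167 147 148 148 148 148]
 [239 239 239 241 233 152 113 138 148 144 155 169 158 141 142 142 142 141]
 [234 234 236 237 224 116 118 138 147 148 159 180 139 137 137 137 136 137]
 [228 229 232 228 163 120 118 139 148 149 149 207 131 136 136 135 136 135]
 [215 220 220 210 155 128 122 140 148 151 177 194 127 135 134 135 134 134]
 [183 181 160 155 143 138 124 139 147 151 188 166 119 125 125 125 126 126]]
```

The leg is in the hole, 16 mm deep, with no force. I keep pushing toward the home TCP height of about 0.1355.

```bash
python3 -m inch '[[[0,0,0.3,0,0,0,1],[0,0,0.3,0,0,0,1],[0,0,0.3,0,0,0,1],[0,0,0.1,0,0,0,1],[0,0,0,0,0,0,1]]]'
python3 -m inch '[[[0,0,0.3,0,0,0,1],[0,0,0.3,0,0,0,1],[0,0,0.2,0,0,0,1],[0,0,0.2,0,0,0,1],[0,0,0,0,0,0,1]]]'
python3 -m inch '[[[0,0,0.2,0,0,0,1],[0,0,0.2,0,0,0,1],[0,0,0.2,0,0,0,1],[0,0,0,0,0,0,1]]]'
```

```text
t: 20.0
tool_pos: [0.48, 0.1901, 0.165]
orientation: [0.285, 3.127, 0.001]
force: [2.9, 0.2, 3.1]
opening: 0.0146
t: 20.5
tool_pos: [0.4801, 0.1901, 0.1547]
orientation: [0.285, 3.127, 0.001]
force: [5.3, 0.4, -0.1]
opening: 0.0141
t: 20.9
tool_pos: [0.4793, 0.1898, 0.1477]
orientation: [-0.285, -3.128, 0.001]
force: [4.8, -0.7, -0.5]
opening: 0.0147
```

```bash
python3 -m inch '[[[0,0,0.3,0,0,0,1],[0,0,0.3,0,0,0,1],[0,0,0.2,0,0,0,1],[0,0,0,0,0,0,1]]]'
python3 -m inch '[[[0,0,0.2,0,0,0,1],[0,0,0.1,0,0,0,1],[0,0,0.1,0,0,0,1],[0,0,0,0,0,0,1],[0,0,0,0,0,0,1]]]'
python3 - <<'E'
from h import *
c=cam("wrist");save(c,"w9");s=robot.read_state();print(s["tool_pos"],s["force"],s["wrist_torque"])
d=cam("side");q=cam("scene");save(d,"side9");save(q,"scene9")
E
```

```text
t: 21.3
tool_pos: [0.4788, 0.1898, 0.1395]
orientation: [-0.285, -3.127, 0.001]
force: [5.8, -0.0, -4.9]
opening: 0.0148
t: 21.8
tool_pos: [0.4794, 0.1901, 0.1367]
orientation: [0.285, 3.128, 0.0]
force: [5.0, -0.7, 0.1]
opening: 0.0148
[0.47946275 0.1901172  0.1366763 ] [ 4.16470534 -1.2138026   0.92157297] [-0.2286017  -1.21826144  0.03093087]
```

```bash
python3 -m inch '[[[0,0,0.1,0,0,0,1],[0,0,0,0,0,0,1],[0,0,0,0,0,0,1],[0,0,0,0,0,0,1]]]'
python3 - <<'E'
from h import *
for i in range(3):
    c=cam("wrist");s=robot.read_state();print(s["tool_pos"],s["force"],s["wrist_torque"])
E
```

```text
t: 22.35
tool_pos: [0.4796, 0.1902, 0.1358]
orientation: [0.285, 3.128, 0.0]
force: [5.6, -0.7, 2.2]
opening: 0.0143
[0.4795969  0.19013575 0.13579534] [ 4.9027027  -0.9172406   4.53385409] [-0.12377738 -1.27927244 -0.01612216]
[0.47956756 0.19014929 0.13577511] [ 5.86545828 -0.48690987  3.32903676] [-0.13464251 -1.35417558  0.01816327]
[0.47958293 0.19016669 0.13579297] [ 4.21369018 -1.77776872  3.78726574] [-0.12599501 -1.31261029 -0.01536013]
```

An upward force now builds at about z = 0.1358, at the predicted home height of 0.1355. One more small press.

```bash
python3 -m inch '[[[0,0,0.1,0,0,0,1],[0,0,0,0,0,0,1],[0,0,0,0,0,0,1],[0,0,0,0,0,0,1]]]'
python3 -m inch '[[[0,0,0.1,0,0,0,1],[0,0,0,0,0,0,1],[0,0,0,0,0,0,1],[0,0,0,0,0,0,1]]]'
```

```text
t: 22.9
tool_pos: [0.4799, 0.1901, 0.1351]
orientation: [0.285, 3.128, 0.0]
force: [5.2, -1.6, 4.7]
opening: 0.0147
t: 23.3
tool_pos: [0.4802, 0.1902, 0.1345]
orientation: [0.285, 3.127, 0.001]
force: [5.4, -1.2, 7.1]
opening: 0.0144
```

```bash
python3 -m inch '[[[0,0,-0.1,0,0,0,1],[0,0,0,0,0,0,1],[0,0,0,0,0,0,0.6],[0,0,0,0,0,0,0.5],[0,0,0,0,0,0,0.3]]]'
python3 -m inch '[[[0,0,0,0,0,0,0.1],[0,0,0,0,0,0,0.1],[0,0,0,0,0,0,0.1],[0,0,0,0,0,0,0.1],[0,0,-2,0,0,0,0.1]]]'
python3 -m inch '[[[0,0,-3,0,0,0,0.1],[0,0,-3,0,0,0,0.1],[0,0,-3,0,0,0,0.1],[-2,-1.5,0,0,0,0,-1],[0,0,0,0,0,0,-1]]]'
python3 -m inch '[[[0,0,0,0,0,0,-1],[0,0,0,0,0,0,-1],[0,0,0,0,0,0,-1]]]'
python3 - <<'E'
from h import *
import pickle
W=cam("wrist");d=cam("side");s=cam("scene");pickle.dump((W,d,s),open("fin.pkl","wb"))
for n,c in(("W",W),("d",d),("s",s)): save(c,n+"10")
H=np.array([.4673,.1927,.097]);print(proj(W,[H]),proj(d,[H]),proj(s,[H]),robot.read_state()["tool_pos"])
def cr(c,w,W_,H_):
    u=proj(c,[H])[0];h=w*H_//W_;x,y=np.clip((u-[w/2,h/2]).astype(int),0,[512-w,384-h]);print(x,y);return cv2.resize(c["image"][y:y+h,x:x+w],(W_,H_),interpolation=cv2.INTER_CUBIC)
cv2.imwrite("pics/fin.png",np.vstack([cr(W,200,800,320),np.hstack([cr(d,70,400,280),cr(s,70,400,280)])]))
E
```

```text
t: 23.8
tool_pos: [0.4781, 0.1901, 0.1335]
orientation: [-0.284, -3.126, 0.001]
force: [-0.0, 1.0, -0.4]
opening: 0.0275
t: 24.3
tool_pos: [0.4773, 0.1895, 0.1518]
orientation: [-0.285, -3.124, 0.003]
force: [-0.1, 0.8, -0.6]
opening: 0.042
t: 24.8
tool_pos: [0.4981, 0.1705, 0.2459]
orientation: [0.286, 3.125, 0.0]
force: [-0.2, 0.2, 0.2]
opening: 0.0537
t: 25.1
tool_pos: [0.4956, 0.1721, 0.2438]
orientation: [-0.284, -3.127, 0.0]
force: [-0.6, 0.5, 0.2]
opening: 0.077
[[267.96428189 140.76373151]] [[209.21920928 280.66101242]] [[340.31261222 207.28483319]] [0.49596302 0.17198494 0.24423688]
167 100
174 256
305 182
```

View pics/fin.png

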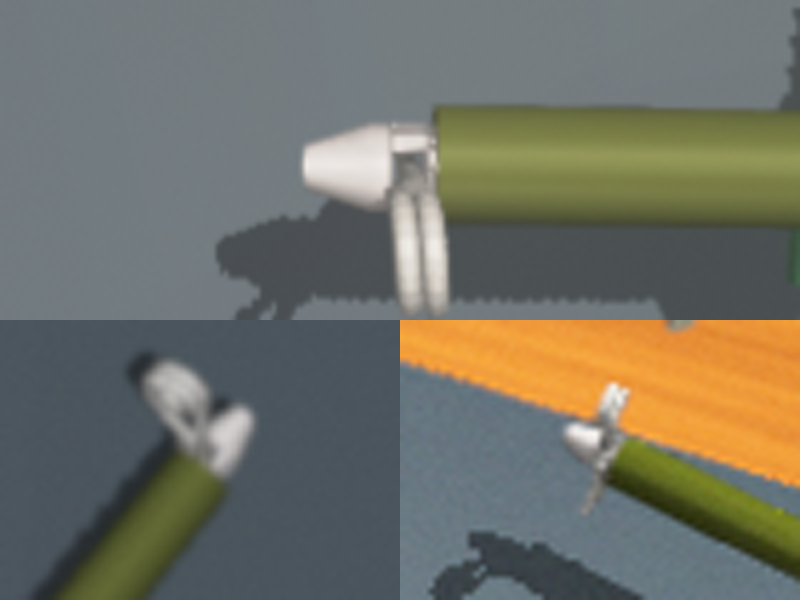

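The last picture shows the clip leg down the hole with the eye standing off the side. In the scene view the bent leg emerges below the mandrel, and the tube is still in place. I check the heights numerically.

```bash
python3 - <<'E'
from h import *
import pickle
W,d,s=pickle.load(open("fin.pkl","rb"))
w,sc,si=[[272,163]],[[342.5,196.4]],[[205.2,269.1]]
print("eye tri W-s",tri(W,w,s,sc),"s-d",tri(s,sc,d,si),"W-d",tri(W,w,d,si))
y=np.array([.983,-.182,0])
for sl in(.012,.016):
  o=np.array([.4673,.1927,sl+.085])
  for k,dz in(("home",0),("5mm high",.005),("12mm high",.012)):
    P=[o+.012*y+[0,0,.055+dz],o+.0185*y+[0,0,-.033+dz],o+[0,0,-.043+dz]]
    print(sl,k,"W eye",proj(W,P)[0].round(1),"scene eye,bent tip,leg tip",proj(s,P).round(1).tolist(),"side eye",proj(d,P)[0].round(1))
# shoulder end of tube: gap in the scene/side pics
for n,c in(("side",d),("scene",s)):
    hsv=cv2.cvtColor(c["image"],cv2.COLOR_BGR2HSV);m=cv2.inRange(hsv,(22,80,20),(45,255,190))
    k=np.zeros_like(m);H=proj(c,[[.48,.26,.1]])[0].astype(int);k[H[1]-70:H[1]+70,H[0]-70:H[0]+70]=255
    cn=max(cv2.findContours(m&k,cv2.RETR_EXTERNAL,cv2.CHAIN_APPROX_NONE)[0],key=cv2.contourArea);p=cn.reshape(-1,2).astype(float)
    v=cv2.fitLine(cn,cv2.DIST_L2,0,.01,.01).ravel();t=(p-v[2:])@v[:2];e=[v[2:]+v[:2]*t.min(),v[2:]+v[:2]*t.max()]
    print(n,"tube ends px",np.round(e,1).tolist(),"on z=.1105:",plane(c,e,.1105).round(4).tolist())
ax=np.array([.182,.983,0]);b=np.array([.4673,.1927,.1105])
print("expected seated tube ends",b+.0075*ax,b+.1375*ax)
print(robot.read_state()["t"])
E
```

```text
eye tri W-s [[0.47944372 0.19232396 0.16658853 0.00180367]] s-d [[0.47383455 0.19326933 0.1602063  0.00164526]] W-d [[0.4793141  0.19109157 0.15259363 0.00605029]]
0.012 home W eye [270.2 159.9] scene eye,bent tip,leg tip [[341.1, 199.0], [336.6, 216.6], [338.5, 215.0]] side eye [204.3 268.7]
0.012 5mm high W eye [270.4 160.8] scene eye,bent tip,leg tip [[341.3, 198.0], [336.8, 215.7], [338.7, 214.1]] side eye [204.1 267.8]
0.012 12mm high W eye [270.8 162.2] scene eye,bent tip,leg tip [[341.6, 196.6], [337.0, 214.4], [339.0, 212.9]] side eye [204.  266.5]
0.016 home W eye [270.4 160.6] scene eye,bent tip,leg tip [[341.3, 198.2], [336.7, 215.9], [338.7, 214.3]] side eye [204.2 268. ]
0.016 5mm high W eye [270.6 161.6] scene eye,bent tip,leg tip [[341.5, 197.2], [336.9, 215.0], [338.9, 213.4]] side eye [204.  267.1]
0.016 12mm high W eye [271. 163.] scene eye,bent tip,leg tip [[341.8, 195.8], [337.2, 213.7], [339.2, 212.2]] side eye [203.8 265.8]
side tube ends px [[179.1, 318.9], [208.8, 281.5]] on z=.1105: [[0.4861, 0.3232, 0.1105], [0.4635, 0.2009, 0.1105]]
scene tube ends px [[342.5, 206.0], [376.5, 222.2]] on z=.1105: [[0.4705, 0.1994, 0.1105], [0.4929, 0.324, 0.1105]]
expected seated tube ends [0.468665  0.2000725 0.1105   ] [0.492325  0.3278625 0.1105   ]
25.25
```

The eye height from hand-picked pixels is scattered (0.153–0.167, expected about 0.152–0.156). I take a second wrist viewpoint for a better numeric baseline.

```bash
python3 -m inch '[[[-3.5,0,0,0,0,0,-1],[-3.5,0,0,0,0,0,-1],[0,0,0,0,0,0,-1],[0,0,0,0,0,0,-1],[0,0,0,0,0,0,-1]]]'
python3 -m inch '[[[0,0,0,0,0,0,-1],[0,0,0,0,0,0,-1]]]'
python3 - <<'E'
from h import *
import pickle
W,d,s=pickle.load(open("fin.pkl","rb"));V=cam("wrist");save(V,"w11");pickle.dump(V,open("V.pkl","wb"))
y=np.array([.983,-.182,0]);o=np.array([.4673,.1927,.099])
P=[o+.012*y+[0,0,.055]]
for n,c in(("W",W),("V",V)):
    u=proj(c,P)[0];print(n,"exp eye",u.round(1));g=cv2.cvtColor(c["image"],cv2.COLOR_BGR2GRAY)
    x,yy=int(u[0]),int(u[1]);print(x-12,yy-22);print(g[yy-22:yy+26:1,x-10:x+14:2])
g=cv2.cvtColor(s["image"],cv2.COLOR_BGR2GRAY);print("scene from 332,186");print(g[186:222,332:352])
E
```

```text
t: 25.75
tool_pos: [0.5646, 0.1594, 0.2446]
orientation: [-0.284, -3.128, -0.0]
force: [-0.1, -1.1, 0.7]
opening: 0.0928
t: 25.95
tool_pos: [0.5647, 0.1595, 0.2451]
orientation: [0.284, 3.128, 0.001]
force: [0.5, 0.7, -0.5]
opening: 0.093
W exp eye [270.3 160.2]
258 138
[[224 226 191 130 124 120 126 191 142 144 144 145]
 [228 231 196 110 101 103 121 195 145 142 141 141]
 [231 234 199 111 108 108 119 191 153 138 138 137]
 [231 234 199 113 122 128 119 174 164 134 134 135]
 [229 231 197 115 120 133 121 156 152 129 129 129]
 [226 229 195 116 117 134 130 168 130 125 125 125]
 [223 225 191 118 123 140 145 166 119 122 122 122]
 [219 222 185 114 139 150 151 163 119 122 122 122]
 [216 218 167 123 145 154 153 160 118 123 122 122]
 [208 204 125 136 146 152 153 156 118 121 121 121]
 [194 188 118 154 158 139 157 163 121 116 116 116]
 [176 165 121 169 177 123 158 182 135 111 111 111]
 [150 132 124 175 183 134 165 185 157 105 105 105]
 [125 120 120 179 192 150 168 193 164  99  99  99]
 [105 104 112 190 206 165 173 206 181  96  92  93]
 [ 83  83 109 189 209 170 171 206 189  94  85  85]
 [ 80  80 103
[... 6479 characters left out ...]
  39  44
   49  52]
 [115 114 112 115 120 127 129 112 112 112 109 113 114 116 111 101  73  50
   40  44]
 [115 115 114 116 124 136 112 118 112 115 116 116 113 113 113 110 117  99
   71  47]
 [116 119 114 118 115 116 114 117 116 113 118 117 114 118 115 116 111 111
  112 100]
 [116 115 116 115 116 117 113 116 113 114 114 115 117 115 117 114 115 115
  118 112]
 [117 119 117 114 114 116 112 111 115 114 115 117 116 115 112 117 116 115
  116 113]
 [119 114 116 113 115 113 116 114 117 115 118 115 110 114 117 118 114 116
  115 112]
 [114 115 114 116 116 115 116 116 113 115 115 117 117 116 114 117 116 116
  116 113]
 [116 113 117 116 117 115 117 115 117 115 115 117 116 116 116 113 116 113
  112 118]]
```

```bash
python3 - <<'E'
from h import *
import pickle
from scipy.optimize import least_squares
W,d,s=pickle.load(open("fin.pkl","rb"));V=pickle.load(open("V.pkl","rb"))
y=np.array([.9834,-.1813,0]);o0=np.array([.4673,.1927,0])
def line(c,u):
    o,dd=ray(c,[u]);o=o-o0;p=np.array([o@y,o[2]]);v=np.array([dd[0]@y,dd[0][2]]);v/=np.linalg.norm(v);return p,np.array([-v[1],v[0]])
L=[(line(W,[270,147.3]),-1),(line(W,[270,177.5]),1),(line(V,[271,67.7]),-1),(line(V,[271,101.3]),1)]
f=lambda q,S,idx:[S*sg*((q-p)@n)-.015 for (p,n),sg in [L[i] for i in idx]]
for idx in([0,1,2,3],[1,2,3],[1,3]):
    best=min((least_squares(f,[.012,.15],args=(S,idx)) for S in(1,-1)),key=lambda r:r.cost)
    print(idx,"eye offset from hole, z:",best.x.round(4),"res mm",(best.fun*1000).round(2))
# same cameras: mandrel axis height near tip (free part left of hole): edge rows
for c,n,top,bot,col in((W,"W",131,150.5,262),(V,"V",62.7,82.3,262)): pass
M=[(line(W,[261,150.8]),1),(line(V,[262,62.6]),-1),(line(V,[262,82.7]),1)]
g=cv2.cvtColor(W["image"],cv2.COLOR_BGR2GRAY);print(g[124:156,261])
g=cv2.cvtColor(V["image"],cv2.COLOR_BGR2GRAY);print(g[56:90,262])
print("scene exp eye top for z_eye .150,.155,.160,.165:",[proj(s,[o0+.012*y+[0,0,z+.015]])[0].round(1).tolist() for z in(.15,.155,.16,.165)])
E
```

```text
[0, 1, 2, 3] eye offset from hole, z: [0.0136 0.1558] res mm [-0.92 -0.45 -0.25 -0.72]
[1, 2, 3] eye offset from hole, z: [0.0133 0.1544] res mm [ 0.14 -0.34 -0.48]
[1, 3] eye offset from hole, z: [0.0129 0.1568] res mm [-0.  0.]
[123 123 123 123 123 124 134 163 190 205 214 218 221 223 226 229 233 232
 230 227 224 222 218 211 195 173 138 122 105  83  80  80]
[124 124 125 125 124 124 131 175 201 213 219 221 222 224 228 230 230 231
 229 225 221 219 211 195 183 162 134 125 118 110 109 119 124 125]
scene exp eye top for z_eye .150,.155,.160,.165: [[341.7, 196.4], [341.9, 195.4], [342.1, 194.4], [342.3, 193.4]]
```

```bash
python3 - <<'E'
from h import *
import pickle
from scipy.optimize import least_squares
W,d,s=pickle.load(open("fin.pkl","rb"));V=pickle.load(open("V.pkl","rb"))
y=np.array([.9834,-.1813,0]);o0=np.array([.4673,.1927,0])
def line(c,u):
    o,dd=ray(c,[u]);o=o-o0;p=np.array([o@y,o[2]]);v=np.array([dd[0]@y,dd[0][2]]);v/=np.linalg.norm(v);return p,np.array([-v[1],v[0]])
L=[(line(W,[261,130.7]),-1),(line(W,[261,150.2]),1),(line(V,[262,62.7]),-1),(line(V,[262,82.2]),1)]
f=lambda q,S:[S*sg*((q-p)@n)-.012 for (p,n),sg in L]
b=min((least_squares(f,[0,.1],args=(S,)) for S in(1,-1)),key=lambda r:r.cost);print("mandrel axis offset,z",b.x.round(4),"res",(b.fun*1000).round(2))
E
```

```text
mandrel axis offset,z [-0.0018  0.1055] res [-1.84 -0.83 -1.72 -2.72]
```

The eye sits 50–55 mm above the mandrel axis, with nothing standing high. It is shifted 1–3 mm toward the bent leg, as the hole's play allows. The forces showed snap-in and then a springy stop at the predicted home height, so I hand in.

```bash
python3 - <<'E'
from plant import robot
s=robot.read_state();print(s["t"],s["tool_pos"],s["force"],s["opening"]);print(robot.close_job())
E
```

```text
26.0 [0.56484955 0.1593914  0.24516769] [-0.54595155 -0.09973274  0.33573912] 0.09281815735311627
the job is handed in; nothing more can be done
None
```

The olive tube is on the mandrel against the shoulder, and the R-clip is through the cross-hole with its bent leg round the mandrel. I released both and handed the job in at 26 s, with the open gripper about 9 cm clear. The hand-in gave no verdict, so the evidence is my own checks.

- **Tube:** I pushed it until it met the shoulder with about 18 N, within 1 mm of the predicted spot. After release, its free end measured 7.8–8.0 mm from the hole's centre, against 7.5 mm nominal. The shoulder-end estimates came out 4–5 mm short of the expected seated end. I put that down to how the shoulder hides that end in the fixed cameras, and did not check it further.
- **Clip:** The leg went in without force, and the clip then pulled itself down by about 5 N. A springy stop began at z ≈ 0.1358, against 0.1355 predicted for fully home. The last picture shows the leg in the hole and the bent leg coming out below the mandrel.
- **Checks that disagreed:**
  - Two wrist views put the clip's eye at z ≈ 0.155–0.157, which is about home, but 1–3 mm outward. That fits the hole's play and the pull of the spring.
  - The scene camera's pixels suggested about 0.165.
  - My fit of the mandrel's own height was poor (0.1055, with residuals up to 2.7 mm).
  - I trusted the force record and the wrist views.
- **Other things:** I did not touch the bystanders on purpose, and no unexpected contact forces showed in the readings. I did not re-measure their positions at the end.

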